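Make up two knife-handle kits

TASK

Make up two knife-handle kits from the stock in the middle of the bench. In the green tray put the dark blank, the brass ferrule and the red pommel; in the yellow tray put the pale blank and the steel ferrule. Each blank lies flat and lengthways in the middle of the long bay, ferrules and pommel stand upright in the middle of a small bay (either one, one part to a bay); set the parts down rather than drop them, and leave the blue pommel, the hammer and the chisel where they are.

Things in the scene. Friction and masses are not known exactly. Their poses are not given: they have to be found in the camera images.
- tray_green: Green kit tray, fixed: a 153 mm square plate split into three bays by dark ridges 3 mm wide. Origin: centre of its underside, z up. Bay floor 4 mm above the bench, ridge tops 7 mm. Long bay (147 x 72 mm, along the tray's x): middle at x 0, y +37.5 mm in the tray's frame. Two small bays (72 mm square): middles at x +37.5 and -37.5, y -37.5 mm.
- tray_yellow: Yellow kit tray, fixed: a 153 mm square plate split into three bays by dark ridges 3 mm wide. Origin: centre of its underside, z up. Bay floor 4 mm above the bench, ridge tops 7 mm. Long bay (147 x 72 mm, along the tray's x): middle at x 0, y +37.5 mm in the tray's frame. Two small bays (72 mm square): middles at x +37.5 and -37.5, y -37.5 mm.
- blank_dark_mid (a point): Dark brown wooden knife-handle blank, a loose bar 110 mm long (its x), 38 mm wide (its y) and 42 mm high (z up), lying on the bench, about 0.11 kg. The point is its centre, 21 mm above its underside.
- blank_pale_mid (a point): Pale wooden knife-handle blank, a loose bar 110 mm long (its x), 38 mm wide (its y) and 42 mm high (z up), lying on the bench, about 0.11 kg. The point is its centre, 21 mm above its underside.
- ferrule_brass_mid (a point): Yellow brass ferrule, a loose tube 34 mm in outer diameter, 22 mm in bore and 42 mm high, standing on end (axis z), about 0.17 kg. The point is its centre, 21 mm above its underside.
- ferrule_steel_mid (a point): Grey steel ferrule, a loose tube 34 mm in outer diameter, 22 mm in bore and 42 mm high, standing on end (axis z), about 0.17 kg. The point is its centre, 21 mm above its underside.
- pommel_red_mid (a point): Red resin pommel (end cap of a knife handle), a loose round piece 30 mm in diameter and 42 mm high with straight sides up to 34 mm and a slightly domed top, standing upright (axis z), about 0.04 kg. The point is its centre, 21 mm above its underside.
- pommel_blue_mid (a point): Blue resin pommel (end cap of a knife handle), a loose round piece 30 mm in diameter and 42 mm high with straight sides up to 34 mm and a slightly domed top, standing upright (axis z), about 0.04 kg. The point is its centre, 21 mm above its underside. It belongs to no kit and stays where it stands.
- hammer: Loose hammer, about 260 mm long, lying on the bench beyond the stock; bystander. Origin on its underside, half-way along its length, x along the handle towards the head. (A fixed steel anvil, 105 mm high, also stands beyond the trays on the far left of the bench.)
- chisel: Loose cold chisel, a dark steel bar about 150 mm long and 16 mm thick with a bright edge, lying on the bench beyond the trays on the far right; bystander. Origin at the underside near its middle, x along its length.
Things that resemble listed ones, but are neither listed nor needed, are in the scene too. Of the things shaped like the part that bears pommel_red_mid, the red one is meant. What is shaped like the part that bears blank_pale_mid but pink is not meant.

How it is judged:
By the outcome, as a careful person would: the job done as asked, in the order asked, and still so for the second after the job is handed in, with the robot touching nothing.
It also fails if it takes over 131 s, if anything falls off the work surface, if the arm or the gripper's body presses on something with over 40 N, if the wrist force passes 120 N, or if a joint passes its speed limit or range.

ROBOT

A 6-joint arm with a two-finger parallel gripper is mounted at the origin on the work surface. World frame = base frame: x ahead of the robot, y to its left, z up, the work surface at z = 0. Lengths are in m, angles in degrees, forces in N, time in s.
With the tool pointing down it reaches from about 0.35 to 0.725 m from the base axis. Payload 6 kg.
Tool frame: the origin (TCP) lies on the centre line of the jaws, within the pads' length; the fingertips stand robot.nose_length ahead of it and the grasp point (between the pads) lies 2 mm behind it (robot.nose_length is the distance from the TCP to the fingertips, in m); z points along the fingers, y is the direction in which the jaws open and shut (so a half turn about z gives the same grasp; the last joint's range is limited). The gripper opens to 85 mm and grips with 20 to 120 N. Pads are 22 mm wide; open, the fingers measure 114 mm over their backs; the gripper's body (76 mm by 85 mm) begins 54 mm behind the grasp point. The pads swing forward as they close: fully open they stand 13 mm farther back than shut.
Start: joints at [-47.344, 2.303, 4.859, 0, -92.561, -19.12], TCP at [0.24, -0.55, 0.248] pointing down, gripper open.
Joint ranges: [-146.85, 146.85], [-73.84, 115.35], [-62.03, 85.46], [-188.31, 113.3], [-161.28, -10.13], [-171.36, 171.36]. Speed limits (degrees/s): [147.25, 147.25, 172.46, 180, 180, 180].

INTERFACE

Orientations are given as a 3x3 rotation matrix whose columns are the frame's x, y, z axes.
In Python, from workcell import robot gives the robot as it stands.
- The arm moves only by the tool apply_moves, never from a script. Its arguments are lists of equal length, an entry for each row: "jaw": the finger opening in mm, from 0 to 85.4; "delta_pos": the shift along the world's x, y, z in mm, a list of three; "twist": the turn about the world's z in rad. In form: {"jaw": [jaw, ...], "delta_pos": [[x, y, z], ...], "twist": [twist, ...]}. A call has 1 to 5 rows; each row shifts and turns the pose as measured when the row begins; what a row does not reach is not made up. A row lasts 1/8 s, in which the tool goes at most 62.5 mm and 10.7 degrees, less where a joint would pass 70% of its speed; a pose out of reach is approached as far as the arm can. A call is refused whole if a number of a shift passes 62.5 or a number of a turn 0.188, either way. A call with a gripper value outside its range is refused whole. The fingers move at their own pace and stop on an object; "force" is the grip in N (left out, the last holds). Time passes only in rows, so rows that do not move let the fingers close. It gives the time, the measured TCP pose, the force and the opening at its end, in the units of the state.
- robot.get_state(): the state, without advancing time (a new reading comes with each control period).
- robot.get_image(name): name is "scene" or "top" or "wrist"; returns a dict with "img" (384x512x3 uint8, red, green, blue), "intrinsics" (3x3 intrinsics, pixels), "k1" (the pictures are not rectified: a ray, as slopes to the right and down, at radius r is drawn at 1 + k1 r^2 times it, then the intrinsics apply), "rvec" (rotation vector, rad) and "tvec" (3), from world to camera coordinates, as OpenCV has them. Camera axes: x right, y down, z forward; pixel columns grow to the right and rows downward; lengths in m; the calibration is good to about 2 mm. A picture is of the moment at which its call begins. There is no depth.
- robot.hand_in(): hands the job in, once; it reports no verdict.
The state is a dict: "clock": time; "joint_positions": joint angles; "qd": joint speeds; "effort": joint torques, N m; "tcp_pos": TCP position; "tool_rot": TCP orientation; "force": force on the tool from outside, world axes, zero at the start; "wrist_torque": the same for the moment, N m; "finger_gap": finger opening in m.
Only numpy, scipy, OpenCV 4.12 (cv2) and the standard library are available. Lean on these libraries where they do the work, as an engineer would, in place of code of your own. Each camera call takes 0.05 s, during which the arm holds its last target.

## Working session

There is one attempt and no reset: what is moved stays moved. The work goes in short steps, Python scripts to look and compute and a tool call to move; the robot and the scene stay as the last step left them, time stands still between calls to the robot, and variables do not carry over. Pictures are saved under pics/ and viewed, and the job is handed in when it is done.

Besides the shell and the picture viewer there is one more tool, called after "Emit:" as a command line: name --pt "numbers of a row" for each row, then --argument value for the rest. apply_moves: Moves the arm, as the interface text tells. Its arguments: {"type":"object","properties":{"jaw":{"type":"array","items":{"type":"number"}},"delta_pos":{"type":"array","items":{"type":"array","items":{"type":"number"}}},"twist":{"type":"array","items":{"type":"number"}},"force":{"type":"number"}},"required":["jaw","delta_pos","twist"]}

```bash
ls; mkdir -p pics; python3 - <<'E'
from workcell import robot
import cv2
s=robot.get_state(); print(s); print(robot.nose_length)
for n in ("scene","top","wrist"):
    d=robot.get_image(n); cv2.imwrite(f"pics/{n}0.png",d["img"][:,:,::-1]); print(n,d["intrinsics"],d["k1"],d["rvec"],d["tvec"])
E
```

```text
pics
{'clock': 0.0, 'joint_positions': array([-4.73431506e+01,  2.33780560e+00,  4.80078103e+00, -2.62276472e-02,
       -9.25596439e+01, -1.91195676e+01]), 'qd': array([-0.0634401 , -0.0222632 ,  0.00716185, -0.10699273,  0.06131041,
       -0.0195663 ]), 'effort': array([-1.89863465e-03, -3.68203139e+01,  3.47417629e+01,  6.93221033e+00,
       -5.11896011e-03, -3.14423107e-05]), 'tcp_pos': array([ 0.23956561, -0.54977631,  0.24727355]), 'tool_rot': array([[-9.16792359e-01, -3.99363392e-01, -8.06936916e-04],
       [-3.99364190e-01,  9.16791056e-01,  1.55067066e-03],
       [ 1.20511450e-04,  1.74390472e-03, -9.99998472e-01]]), 'force': array([-0.34725502,  0.63368911, -0.43204862]), 'wrist_torque': array([ 0.06990635, -0.01293848,  0.00030569]), 'finger_gap': 0.08531416214256261}
0.017
scene [[350.1186093    0.         257.73965362]
 [  0.         350.1186093  193.96553416]
 [  0.           0.           1.        ]] -0.004432046175589193 [ 2.06617781  0.93770034 -0.43522915] [-0.3657241  -0.21074675  1.22462883]
top [[462.08795543   0.         250.89843016]
 [  0.         462.08795543 183.54897408]
 [  0.           0.           1.        ]] -0.0033472868032281802 [ 2.1108556  -2.175269    0.13169076] [0.03075296 0.57114803 1.24940186]
wrist [[313.60189904   0.         259.01434538]
 [  0.         313.60189904 189.26690452]
 [  0.           0.           1.        ]] -0.04785537109555881 [-1.62458027 -2.47512721 -0.36777371] [ 0.6004548  -0.03870978  0.37989132]
```

View pics/scene0.png

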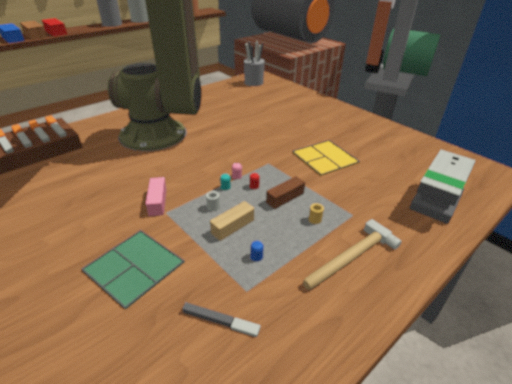

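View pics/top0.png

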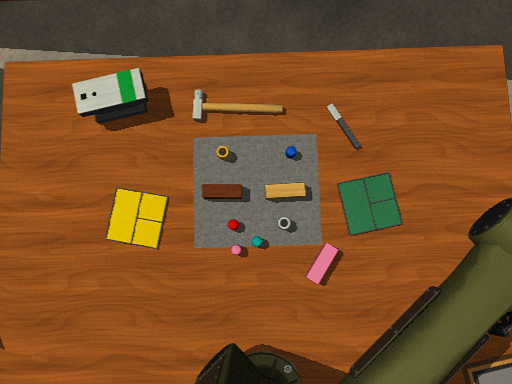

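View pics/wrist0.png

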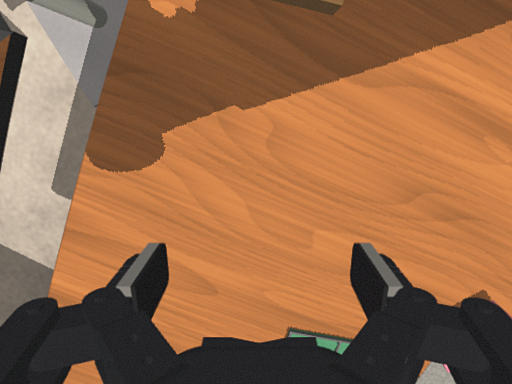

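The top view shows yellow tray (137,218), green tray (369,204), dark blank (222,191), pale blank (285,190), brass (222,152), steel (284,223), red pommel (233,225) and blue (291,152). Decoys: teal and pink pommels at (257,241) and (236,250), pink blank (322,263). Next I'll measure.

```bash
cat > h.py <<'E'
import numpy as np, cv2
from workcell import robot
def cam(n):
    d=robot.get_image(n); d["R"]=cv2.Rodrigues(np.array(d["rvec"],float))[0]; d["t"]=np.array(d["tvec"],float).reshape(3); d["C"]=-d["R"].T@d["t"]; return d
def rays(d,uv):
    uv=np.array(uv,float).reshape(-1,1,2)
    p=cv2.undistortPoints(uv,np.array(d["intrinsics"]),np.array([d["k1"],0,0,0.]))[:,0]
    return np.c_[p,np.ones(len(p))]@d["R"]
def plane(d,uv,z):
    r=rays(d,uv); return d["C"]+r*((z-d["C"][2])/r[:,2])[:,None]
def tri(d1,u1,d2,u2):
    a=rays(d1,[u1])[0];b=rays(d2,[u2])[0]
    a/=np.linalg.norm(a);b/=np.linalg.norm(b)
    s=np.linalg.lstsq(np.c_[a,-b],d2["C"]-d1["C"],rcond=None)[0]
    p=d1["C"]+s[0]*a;q=d2["C"]+s[1]*b
    return (p+q)/2,np.linalg.norm(p-q)
def proj(d,P):
    return cv2.projectPoints(np.array(P,float).reshape(-1,1,3),np.array(d["rvec"],float),np.array(d["tvec"],float),np.array(d["intrinsics"]),np.array([d["k1"],0,0,0.]))[0][:,0]
E
python3 - <<'E'
from h import *
t=cam("top"); s=cam("scene")
print(t["C"],s["C"])
def up(d,x,y,w,h,f,n): cv2.imwrite(n,cv2.resize(d["img"][y:y+h,x:x+w,::-1],None,fx=f,fy=f,interpolation=cv2.INTER_NEAREST))
up(t,190,130,135,130,5.5 if 0 else 4,"pics/t1.png"); up(s,140,150,215,130,3.5 if 0 else 3,"pics/s1.png")
for n,d in (("t",t),("s",s)):
  hsv=cv2.cvtColor(d["img"],cv2.COLOR_RGB2HSV)
  for nm,lo,hi in (("green",(65,100,60),(90,255,255)),("yellow",(24,150,150),(32,255,255)),("brass",(20,120,60),(32,255,255)),("red",(175,150,60),(180,255,255)),("blue",(105,150,50),(125,255,255))):
    m=cv2.inRange(hsv,lo,hi); c,_=cv2.findContours(m,cv2.RETR_EXTERNAL,2)
    for k in c:
      if cv2.contourArea(k)>25: print(n,nm,cv2.contourArea(k),np.round(cv2.minAreaRect(k)[0],1),np.round(cv2.minAreaRect(k)[1:][0],1),cv2.boundingRect(k))
E
```

```text
[ 0.39490699 -0.00277525  1.3161313 ] [ 1.05442286 -0.46315897  0.59292517]
t green 73.5 [256. 241.] [9.9 9.9] (251, 236, 12, 11)
t green 588.0 [385.5 213.1] [25.7 25.2] (371, 199, 30, 29)
t green 1217.0 [356.4 206. ] [52.1 25. ] (339, 179, 36, 55)
t green 565.0 [379.1 187.5] [24.8 25.2] (365, 173, 29, 29)
t green 365.5 [125.9  86.2] [30.8 13.2] (117, 70, 19, 33)
t yellow 2328.5 [136.2 217.4] [50.8 52.7] (106, 189, 61, 59)
t brass 8761.0 [458.9 315.5] [ 66.9 228.9] (361, 210, 151, 174)
t brass 2573.0 [136.  217.3] [52.8 53. ] (105, 188, 63, 60)
t brass 104.0 [222.8 151.8] [13.4 11.3] (216, 146, 13, 14)
t blue 75.0 [290.5 151.5] [11.  9.] (286, 146, 10, 12)
s green 100.5 [225.  181.5] [ 8. 15.] (221, 174, 9, 16)
s green 196.5 [444.6 178.9] [37.6  6.3] (426, 171, 38, 17)
s green 77.0 [416.8  60. ] [24.9 11.9] (404, 55, 27, 15)
s green 238.0 [422.1  43.8] [27.6 23.8] (408, 34, 30, 25)
s yellow 117.0 [322.8 163.8] [12.1 22.6] (311, 157, 25, 13)
s yellow 154.0 [308.9 153.3] [11.8 22.1] (297, 148, 25, 13)
s yellow 378.5 [335.  153.8] [40.  13.3] (316, 142, 40, 24)
s brass 169.0 [315.9 213.2] [11.5 18.5] (310, 204, 13, 19)
s brass 1144.5 [325.3 156.9] [30.7 57.7] (294, 141, 63, 34)
s blue 148.5 [256.  250.5] [17. 10.] (251, 242, 11, 18)
s blue 206.5 [503. 225.] [28. 16.] (495, 211, 17, 29)
s blue 260.0 [10.7 32.6] [17.3 20.8] (0, 24, 23, 18)
s blue 7686.5 [474.   82.5] [165.  74.] (437, 0, 75, 166)
```

View pics/t1.png

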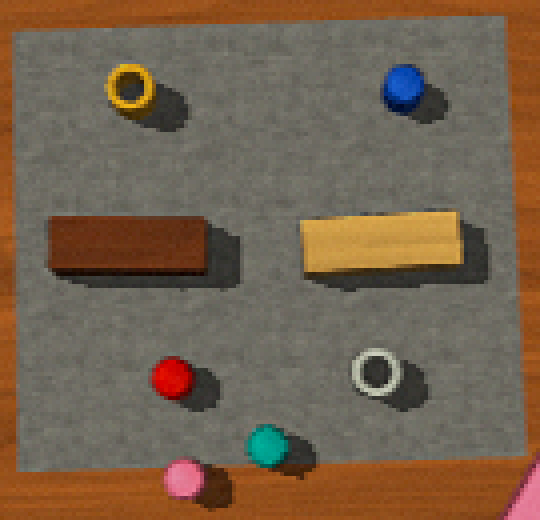

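View pics/s1.png

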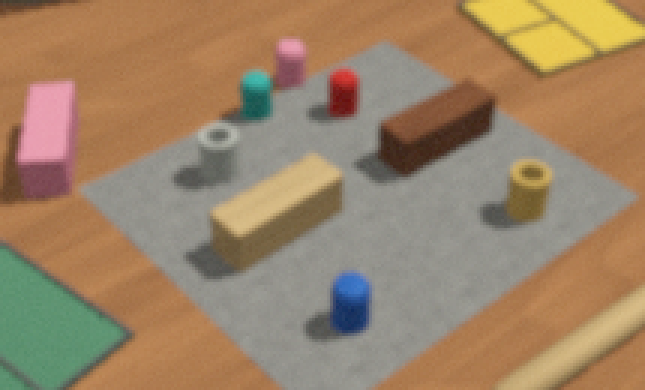

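```bash
cat > m.py <<'E'
from h import *
t=cam("top"); s=cam("scene")
def blobs(d,lo,hi,box,amin=15):
    x,y,w,h=box; hsv=cv2.cvtColor(d["img"],cv2.COLOR_RGB2HSV)[y:y+h,x:x+w]
    m=cv2.inRange(hsv,lo,hi); c,_=cv2.findContours(m,cv2.RETR_EXTERNAL,2,offset=(x,y))
    return [k for k in c if cv2.contourArea(k)>amin]
if __name__=="__main__":
  # HSV samples
  for nm,d,pts in (("top",t,dict(dark=[(222,188),(222,197)],pale=[(285,188),(285,198)],brass=[(217,152)],steel=[(278,223),(284,217)],red=[(233,224)],mat=[(250,160),(255,200)],gridge=[(369,190)])),("sc",s,dict(dark=[(290,186),(293,195)],pale=[(232,214),(243,227)],steel=[(206,195),(212,206)],mat=[(230,250)]))):
    hsv=cv2.cvtColor(d["img"],cv2.COLOR_RGB2HSV)
    for k,v in pts.items(): print(nm,k,[tuple(map(int,hsv[y,x])) for x,y in v])
E
python3 m.py
```

```text
top dark [(10, 197, 106), (6, 197, 48)]
top pale [(19, 162, 202), (20, 74, 52)]
top brass [(21, 196, 217)]
top steel [(36, 29, 176), (33, 30, 170)]
top red [(2, 255, 212)]
top mat [(24, 22, 116), (25, 25, 112)]
top gridge [(70, 148, 112)]
sc dark [(11, 150, 136), (8, 144, 69)]
sc pale [(20, 97, 206), (21, 30, 137)]
sc steel [(27, 13, 176), (54, 13, 100)]
sc mat [(25, 10, 149)]
```

```bash
cat > m2.py <<'E'
from m import *
box_t=dict(dark=(195,178,55,28),pale=(258,178,55,28),brass=(210,140,26,24),steel=(272,210,26,26),red=(222,214,22,22))
rng_t=dict(dark=((0,150,75),(16,255,170)),pale=((15,90,120),(26,255,255)),brass=((15,130,110),(32,255,255)),steel=((0,0,135),(90,60,255)),red=((0,180,60),(8,255,255)))
box_s=dict(dark=(264,172,44,38),pale=(208,198,52,42),brass=(305,198,24,30),steel=(202,186,22,30),red=(247,170,16,22))
rng_s=dict(dark=((0,100,95),(18,255,200)),pale=((14,60,175),(26,255,255)),brass=((15,90,60),(32,255,255)),steel=((0,0,150),(90,40,255)),red=((0,150,60),(8,255,255)))
for k in box_t:
    ct=max(blobs(t,*rng_t[k],box_t[k]),key=cv2.contourArea); cs=max(blobs(s,*rng_s[k],box_s[k],5),key=cv2.contourArea)
    rt=cv2.minAreaRect(ct) ; rs=cv2.boundingRect(cs)
    if k in("dark","pale"):
        M=cv2.moments(ct);u=(M["m10"]/M["m00"],M["m01"]/M["m00"]);M=cv2.moments(cs);v=(M["m10"]/M["m00"],M["m01"]/M["m00"])
        P,e=tri(t,u,s,v); X=plane(t,cv2.boxPoints(rt),P[2])
        e1=X[1]-X[0];e2=X[2]-X[1]; L=e1 if np.hypot(*e1[:2])>np.hypot(*e2[:2]) else e2
        print(k,"top tri",P.round(4),"gap",round(e,4),"top@42",plane(t,[u],.042)[0].round(4),"ang",round(np.degrees(np.arctan2(L[1],L[0]))%180,1),np.linalg.norm(e1).round(4),np.linalg.norm(e2).round(4))
    else:
        (cx,cy),r=cv2.minEnclosingCircle(ct)
        x,y,w,h=rs; print(k,"circ",round(cx,1),round(cy,1),round(r,1),"centroid",np.mean(ct[:,0],0).round(1),"bbox",cv2.boundingRect(ct),"@42",plane(t,[(cx,cy)],.042)[0].round(4),"scene bbox",rs)
        tp=(x+(w-1)/2,y+ (w-1)*0.32 if k!="red" else y+2)
        print("   tri approx",[a.round(4) if hasattr(a,'round') else a for a in tri(t,(cx,cy),s,tp)])
# trays
for nm,lo,hi,box in (("yellow",(20,100,60),(34,255,255),(95,180,85,80)),("green",(55,60,40),(95,255,200),(330,165,85,80))):
    c=blobs(t,lo,hi,box,100); c=np.vstack(c); r=cv2.minAreaRect(c); X=plane(t,cv2.boxPoints(r),.004)
    print(nm,r); print(X.round(4), "ctr",X.mean(0).round(4)); 
    e=X[1]-X[0]; print(" ang",np.degrees(np.arctan2(e[1],e[0])), np.linalg.norm(e))
    for k in blobs(t,*((26,150,190),(34,255,255)) if nm=="yellow" else ((65,100,60),(90,255,255)),box,100):
        print("  bay",cv2.contourArea(k),plane(t,[cv2.minAreaRect(k)[0]],.004)[0].round(4))
E
python3 m2.py
python3 - <<'E'
from h import *
t=cam("top");s=cam("scene")
for n,d,b,f in (("t_y",t,(95,180,85,80),7),("t_g",t,(330,165,85,80),7),("s_y",s,(285,132,80,50),8),("s_g",s,(75,225,115,85),6)):
    x,y,w,h=b; cv2.imwrite(f"pics/{n}.png",cv2.resize(d["img"][y:y+h,x:x+w,::-1],None,fx=f,fy=f,interpolation=0))
E
```

```text
dark top tri [0.5579 0.0995 0.0485] gap 0.0091 top@42 [0.5555 0.0967 0.042 ] ang 88.2 0.1055 0.0334
pale top tri [ 0.5503 -0.082   0.04  ] gap 0.0038 top@42 [ 0.5511 -0.0803  0.042 ] ang 91.8 0.1113 0.0368
brass circ 222.1 151.4 6.1 centroid [221.5 150.4] bbox (216, 146, 13, 11) @42 [0.6653 0.0919 0.042 ] scene bbox (309, 203, 15, 21)
   tri approx [array([0.6648, 0.091 , 0.0396]), np.float64(0.0029)]
steel circ 283.5 222.5 6.0 centroid [283.  222.8] bbox (278, 217, 12, 12) @42 [ 0.4606 -0.0729  0.042 ] scene bbox (202, 190, 20, 9)
   tri approx [array([ 0.4596, -0.0752,  0.037 ]), np.float64(0.0048)]
red circ 232.9 224.2 5.2 centroid [233.2 223.8] bbox (228, 219, 11, 11) @42 [0.4601 0.0663 0.042 ] scene bbox (250, 174, 9, 14)
   tri approx [array([0.46  , 0.0662, 0.0358]), np.float64(0.0011)]
yellow ((136.0376434326172, 217.318115234375), (52.81252670288086, 53.08266830444336), 11.689369201660156)
[[0.4339 0.4329 0.004 ]
 [0.5818 0.4039 0.004 ]
 [0.5463 0.2546 0.004 ]
 [0.3996 0.2857 0.004 ]] ctr [0.4904 0.3443 0.004 ]
 ang -11.090075181081293 0.15075386460938492
  bay 821.0 [0.4958 0.38   0.004 ]
green ((369.2059631347656, 203.32354736328125), (53.115299224853516, 52.14515686035156), 75.96376037597656)
[[ 0.5681 -0.2333  0.004 ]
 [ 0.6001 -0.3797  0.004 ]
 [ 0.452  -0.4056  0.004 ]
 [ 0.4208 -0.2614  0.004 ]] ctr [ 0.5102 -0.32    0.004 ]
 ang -77.66805675979994 0.14986415259562627
  bay 590.5 [ 0.48  -0.364  0.004]
  bay 1216.0 [ 0.503  -0.2833  0.004 ]
  bay 564.0 [ 0.5539 -0.3506  0.004 ]
```

View pics/t_y.png

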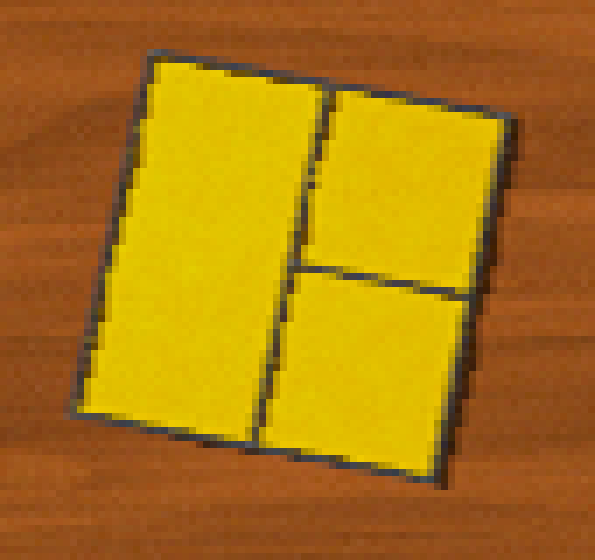

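View pics/t_g.png

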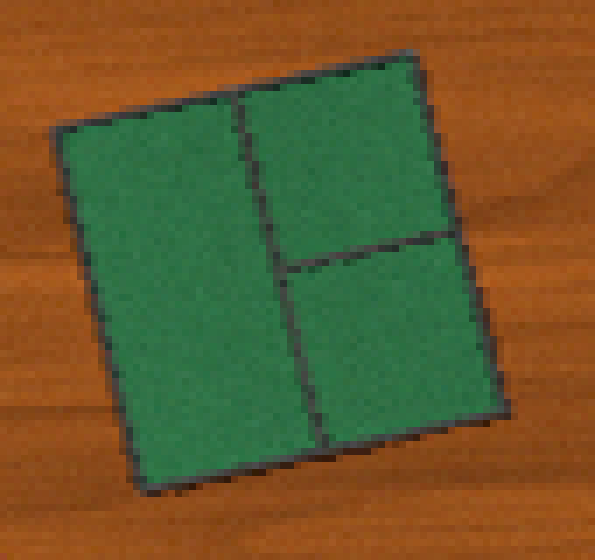

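View pics/s_y.png

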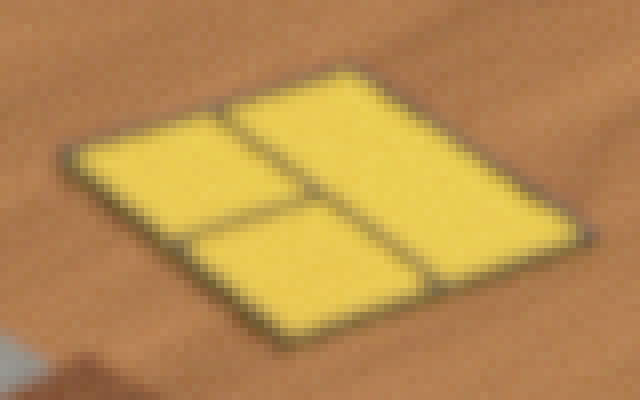

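View pics/s_g.png

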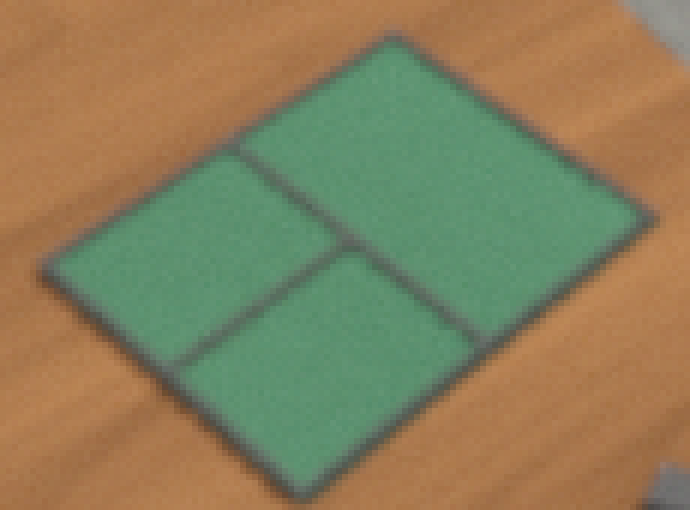

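Measured: green tray centre is about (0.510,-0.320) at +11.5°, yellow about (0.490,0.344) at -12°, and the dark blank about (0.5555,0.097). The triangulated heights roughly agree with 42 mm. I'll move over the dark blank and refine with the wrist camera.

Emit:
apply_moves --jaw '[85, 85, 85, 85, 85]' --pt "26 53 -4" --pt "26 53 -4" --pt "26 53 -4" --pt "26 53 -4" --pt "26 53 -4" --twist '[0.1, 0.1, 0.1, 0.1, 0.1]' --force 40

```text
clock: 1.18
tcp_pos: [0.3701, -0.2802, 0.2264]
tool_rot: [[-0.607, -0.795, -0.001], [-0.795, 0.607, 0.0], [0.0, 0.001, -1.0]]
force: [2.0, -0.2, -0.3]
finger_gap: 0.0851
```

Emit:
apply_moves --jaw '[85, 85, 85, 85, 85]' --pt "26 53 -4" --pt "26 53 -4" --pt "26 53 -4" --pt "26 53 -4" --pt "26 53 -4" --twist '[0.1, 0.1, 0.1, 0.1, 0.1]'

```text
clock: 1.8
tcp_pos: [0.5026, -0.0053, 0.2081]
tool_rot: [[-0.134, -0.991, 0.006], [-0.991, 0.134, 0.002], [-0.002, -0.005, -1.0]]
force: [0.5, -0.3, -0.5]
finger_gap: 0.085
```

Emit:
apply_moves --jaw '[85, 85, 85]' --pt "26 51 0" --pt "27 51 0" --pt "0 0 0" --twist '[0.067, 0.067, 0]'

```text
clock: 2.17
tcp_pos: [0.5572, 0.1038, 0.2068]
tool_rot: [[0.01, -1.0, 0.004], [-1.0, -0.01, 0.002], [-0.002, -0.004, -1.0]]
force: [0.1, -0.0, 0.2]
finger_gap: 0.0852
```

```bash
python3 - <<'E'
from h import *
w=cam("wrist"); cv2.imwrite("pics/w1.png",w["img"][:,:,::-1]); s=robot.get_state(); print(s["tcp_pos"],s["tool_rot"],w["C"])
print(proj(w,[[.5555,.0967,.042],[.46,.066,.042],[.665,.092,.042]]))
E
```

```text
[0.55686665 0.10244409 0.20751603] [[ 0.00861635 -0.99995096  0.00488278]
 [-0.99996061 -0.00860583  0.00217121]
 [-0.00212908 -0.00490129 -0.99998572]] [0.55779149 0.02878989 0.33247649]
[[262.22487169 168.53431038]
 [365.67690519 137.35448222]
 [147.20122611 162.71177353]]
```

View pics/w1.png

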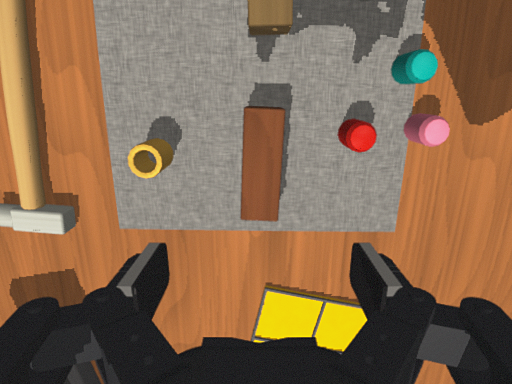

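```bash
python3 - <<'E'
from h import *
w=cam("wrist"); i=w["img"]; hsv=cv2.cvtColor(i,cv2.COLOR_RGB2HSV)
for (x,y) in ((262,130),(262,200),(262,219),(281,160),(146,145),(365,135),(350,130),(358,148)): print((x,y),hsv[y,x])
m=cv2.inRange(hsv[:235,225:305],(0,120,70),(16,255,200)); c=max(cv2.findContours(m,0,2,offset=(225,0))[0],key=cv2.contourArea)
r=cv2.minAreaRect(c); b=cv2.boxPoints(r); print(r); X=plane(w,b,.042); print(X.round(4),X.mean(0).round(4),[np.linalg.norm(X[k]-X[k-1]).round(4) for k in range(3)])
e=X[1]-X[0]; print(np.degrees(np.arctan2(e[1],e[0])))
im=np.hstack([cv2.resize(i[90:240,220:310],None,fx=4,fy=4,interpolation=0),cv2.resize(i[100:200,330:400],None,fx=5,fy=6,interpolation=0)])
cv2.imwrite("pics/w1c.png",im[:,:,::-1])
E
```

```text
(262, 130) [ 11 153 135]
(262, 200) [ 11 159 143]
(262, 219) [ 10 161 139]
(281, 160) [ 10 128  98]
(146, 145) [ 19 159 112]
(365, 135) [  1 204 232]
(350, 130) [  1 209 145]
(358, 148) [  2 216 236]
((261.86181640625, 164.9544677734375), (40.08794403076172, 111.43089294433594), 2.2906100749969482)
[[0.5774 0.1483 0.042 ]
 [0.5723 0.04   0.042 ]
 [0.5361 0.0411 0.042 ]
 [0.5373 0.1497 0.042 ]] [0.5558 0.0948 0.042 ] [np.float64(0.0402), np.float64(0.1084), np.float64(0.0362)]
-92.71765235967662
```

View pics/w1c.png

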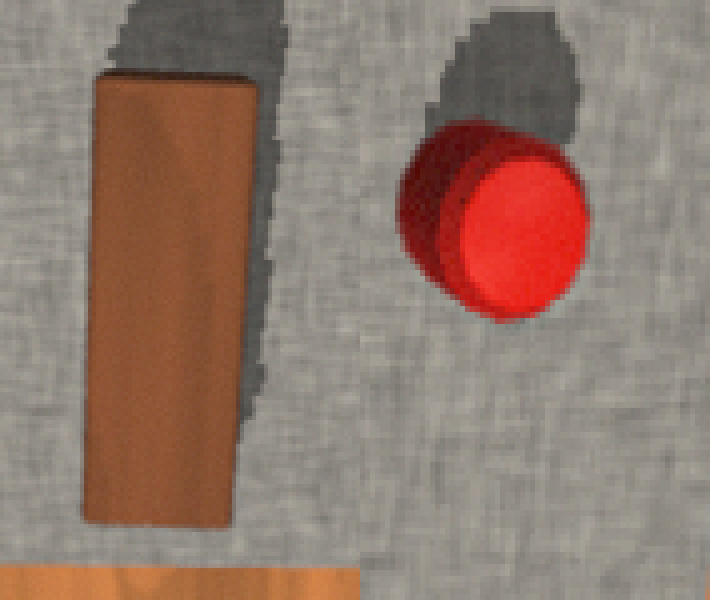

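```bash
python3 - <<'E'
from h import *
w=cam("wrist"); t=cam("top")
for n,a,b in (("dark",(261.9,163.5),(221.9,191)),("brass",(146,160.5),(222.1,151.4)),("red",(363,139.5),(232.9,224.2))): 
    p,e=tri(w,a,t,b); print(n,p.round(4),round(e,4))
s=cam("scene")
# tray ridge corners: T-junction in top/scene (yellow, green)
for n,a,b in (("yT",(95+297/7-.5,180+267/7-.5),(285+315/8-.5,132+192/8-.5)),("gT",(330+280/7-.5,165+270/7-.5),(75+350/6-.5,225+242/6-.5))):
    p,e=tri(t,a,s,b); print(n,p.round(4),round(e,4))
for n,a in (("y",[(95+329/7-.5,180+90/7-.5),(95+257/7-.5,180+440/7-.5)]),("g",[(330+238/7-.5,165+95/7-.5),(330+322/7-.5,165+445/7-.5)])):
    X=plane(t,a,.007); d=X[0]-X[1]; print(n,X.round(4),np.degrees(np.arctan2(d[1],d[0])))
E
```

```text
dark [0.5561 0.0964 0.0133] 0.0016
brass [0.6689 0.0911 0.0312] 0.0041
red [0.4603 0.0665 0.0381] 0.0
yT [0.4877 0.34   0.0068] 0.0026
gT [ 0.5096 -0.3222  0.0048] 0.0031
y [[0.5606 0.328  0.007 ]
 [0.4193 0.3567 0.007 ]] -11.464426479736982
g [[ 0.5821 -0.3077  0.007 ]
 [ 0.4391 -0.3325  0.007 ]] 9.833405520229215
```

Emit:
apply_moves --jaw '[85, 85, 85]' --pt "-1 -7 -50" --pt "0 0 -50" --pt "0 0 0" --twist '[-0.045, 0, 0]'

```text
clock: 2.8
tcp_pos: [0.5553, 0.0896, 0.11]
tool_rot: [[-0.046, -0.999, 0.013], [-0.999, 0.046, 0.005], [-0.006, -0.013, -1.0]]
force: [0.2, -0.5, 1.2]
finger_gap: 0.0857
```

```bash
python3 - <<'E'
from h import *
w=cam("wrist"); i=w["img"]; hsv=cv2.cvtColor(i,cv2.COLOR_RGB2HSV); print(robot.get_state()["tcp_pos"])
m=cv2.inRange(hsv[:300,180:340],(0,110,60),(16,255,200)); c=max(cv2.findContours(m,0,2,offset=(180,0))[0],key=cv2.contourArea)
b=cv2.boxPoints(cv2.minAreaRect(c))
for z in(.036,.042,.048):
  X=plane(w,b,z); print(X.mean(0).round(4),[np.linalg.norm(X[k]-X[k-1]).round(4) for k in range(1,3)])
cv2.imwrite("pics/w2.png",i[:,:,::-1])
E
```

```text
[0.55703935 0.09000757 0.11338612]
[0.553 0.1   0.036] [np.float64(0.0413), np.float64(0.1264)]
[0.553  0.0974 0.042 ] [np.float64(0.04), np.float64(0.1226)]
[0.5529 0.0949 0.048 ] [np.float64(0.0388), np.float64(0.1188)]
```

View pics/w2.png

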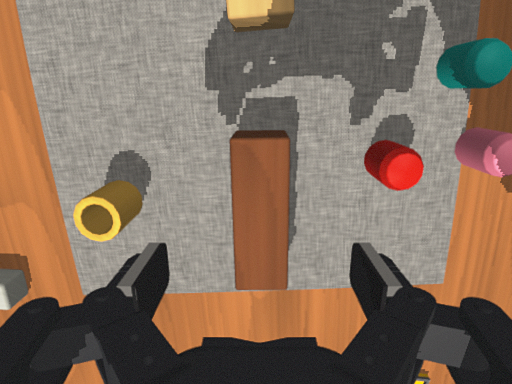

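Emit:
apply_moves --jaw '[85, 85, 85, 85]' --pt "-1 5 -30" --pt "0 0 -30" --pt "0 0 -20" --pt "0 0 0" --twist '[0, 0, 0, 0]'

```text
clock: 3.35
tcp_pos: [0.5629, 0.0956, 0.0466]
tool_rot: [[-0.046, -0.998, 0.037], [-0.999, 0.047, 0.011], [-0.013, -0.037, -0.999]]
force: [0.4, 0.6, -0.1]
finger_gap: 0.085
```

```bash
python3 - <<'E'
from h import *
for _ in range(2):
  s=robot.get_state(); print({k:np.round(s[k],4) for k in("joint_positions","qd","tcp_pos","force")},s["tool_rot"].round(4)); robot.get_image("wrist")
E
```

```text
{'joint_positions': array([ 3.00807e+01,  6.15000e-02, -1.89242e+01,  5.46300e-01,
       -6.88315e+01, -3.29374e+01]), 'qd': array([-0.3173, -1.7874,  2.8903,  1.4699, -0.813 ,  0.0795]), 'tcp_pos': array([0.5629, 0.0956, 0.0466]), 'force': array([ 0.4196,  0.6352, -0.0947])} [[-0.0463 -0.9982  0.0374]
 [-0.9988  0.0468  0.0114]
 [-0.0131 -0.0369 -0.9992]]
{'joint_positions': array([ 3.00824e+01,  4.70000e-03, -1.88352e+01,  5.92600e-01,
       -6.88374e+01, -3.29369e+01]), 'qd': array([ 0.1154, -0.5209,  0.7575,  0.4044,  0.2445,  0.0024]), 'tcp_pos': array([0.5638, 0.0959, 0.0481]), 'force': array([-0.3705,  0.7304,  0.839 ])} [[-0.046  -0.9981  0.0399]
 [-0.9988  0.0465  0.012 ]
 [-0.0138 -0.0393 -0.9991]]
```

Emit:
apply_moves --jaw '[85, 85]' --pt "-5 0 0" --pt "0 0 0" --twist '[0, 0]'

```text
clock: 3.7
tcp_pos: [0.5602, 0.0965, 0.0518]
tool_rot: [[-0.046, -0.998, 0.045], [-0.999, 0.047, 0.014], [-0.016, -0.044, -0.999]]
force: [0.4, 0.8, 0.8]
finger_gap: 0.0851
```

```bash
python3 - <<'E'
from h import *
s=robot.get_state(); print({k:np.round(s[k],4) for k in("joint_positions","qd","tcp_pos","force")},s["tool_rot"].round(4))
E
```

```text
{'joint_positions': array([ 30.3697,  -0.9685, -19.425 ,   0.6445, -68.9187, -33.2378]), 'qd': array([-0.13  , -0.1227,  0.7805,  0.0238, -0.1344, -0.0168]), 'tcp_pos': array([0.5602, 0.0965, 0.0518]), 'force': array([0.4348, 0.7954, 0.8239])} [[-0.0459 -0.9979  0.0448]
 [-0.9988  0.0465  0.0141]
 [-0.0162 -0.0441 -0.9989]]
```

Emit:
apply_moves --jaw '[85]' --pt "0 0 0" --twist '[0]'

```text
clock: 3.82
tcp_pos: [0.5604, 0.0966, 0.0526]
tool_rot: [[-0.046, -0.998, 0.046], [-0.999, 0.046, 0.014], [-0.017, -0.045, -0.999]]
force: [-0.1, 0.3, 0.2]
finger_gap: 0.0848
```

Emit:
apply_moves --jaw '[85]' --pt "0 0 0" --twist '[0]'

```text
clock: 3.95
tcp_pos: [0.5605, 0.0967, 0.0528]
tool_rot: [[-0.046, -0.998, 0.046], [-0.999, 0.046, 0.015], [-0.017, -0.045, -0.999]]
force: [0.4, 0.2, 0.5]
finger_gap: 0.0849
```

Emit:
apply_moves --jaw '[85, 85, 85]' --pt "0 0 20" --pt "0 0 20" --pt "0 0 20" --twist '[0, 0, 0]'

```text
clock: 4.32
tcp_pos: [0.5591, 0.0961, 0.1118]
tool_rot: [[-0.046, -0.998, 0.041], [-0.999, 0.046, 0.013], [-0.014, -0.041, -0.999]]
force: [-0.4, 0.3, -0.4]
finger_gap: 0.0847
```

Emit:
apply_moves --jaw '[85]' --pt "0 0 0" --twist '[0]'

```text
clock: 4.45
tcp_pos: [0.56, 0.0964, 0.1136]
tool_rot: [[-0.046, -0.998, 0.044], [-0.999, 0.046, 0.014], [-0.016, -0.044, -0.999]]
force: [0.0, -0.3, -1.4]
finger_gap: 0.0848
```

Emit:
apply_moves --jaw '[85, 85, 85]' --pt "0 0 50" --pt "0 0 0" --pt "0 0 0" --twist '[0, 0, 0]'

```text
clock: 4.82
tcp_pos: [0.5588, 0.0963, 0.1612]
tool_rot: [[-0.046, -0.998, 0.04], [-0.999, 0.046, 0.013], [-0.014, -0.039, -0.999]]
force: [0.3, 0.4, -1.3]
finger_gap: 0.0856
```

Emit:
apply_moves --jaw '[85]' --pt "0 0 -20" --twist '[0]'

```text
clock: 4.95
tcp_pos: [0.5596, 0.0965, 0.1418]
tool_rot: [[-0.046, -0.998, 0.042], [-0.999, 0.046, 0.013], [-0.015, -0.041, -0.999]]
force: [0.2, -0.1, -0.4]
finger_gap: 0.085
```

Emit:
apply_moves --jaw '[85]' --pt "0 0 -20" --twist '[0]'

```text
clock: 5.08
tcp_pos: [0.5591, 0.0964, 0.1199]
tool_rot: [[-0.046, -0.998, 0.041], [-0.999, 0.046, 0.013], [-0.015, -0.04, -0.999]]
force: [0.3, 0.0, -0.2]
finger_gap: 0.0854
```

Emit:
apply_moves --jaw '[85]' --pt "0 0 0" --twist '[0]'

```text
clock: 5.2
tcp_pos: [0.5578, 0.0959, 0.1171]
tool_rot: [[-0.046, -0.998, 0.036], [-0.999, 0.046, 0.011], [-0.013, -0.036, -0.999]]
force: [-0.5, 0.1, 0.4]
finger_gap: 0.0847
```

Emit:
apply_moves --jaw '[85]' --pt "0 0 0" --twist '[0]'

```text
clock: 5.32
tcp_pos: [0.5579, 0.0958, 0.1173]
tool_rot: [[-0.046, -0.998, 0.036], [-0.999, 0.046, 0.011], [-0.012, -0.036, -0.999]]
force: [0.3, 1.1, -0.2]
finger_gap: 0.085
```

Emit:
apply_moves --jaw '[85, 85, 85, 85]' --pt "0 0 20" --pt "0 0 0" --pt "0 0 20" --pt "0 0 0" --twist '[0, 0, 0, 0]'

```text
clock: 5.82
tcp_pos: [0.5586, 0.0958, 0.1608]
tool_rot: [[-0.046, -0.998, 0.038], [-0.999, 0.046, 0.011], [-0.013, -0.038, -0.999]]
force: [-0.4, 0.5, 0.4]
finger_gap: 0.085
```

Emit:
apply_moves --jaw '[85, 85, 85, 85]' --pt "0 0 -20" --pt "0 0 0" --pt "0 0 -20" --pt "0 0 0" --twist '[0, 0, 0, 0]'

```text
clock: 6.32
tcp_pos: [0.5576, 0.0955, 0.1172]
tool_rot: [[-0.046, -0.998, 0.035], [-0.999, 0.046, 0.01], [-0.012, -0.035, -0.999]]
force: [-0.5, -0.0, -0.4]
finger_gap: 0.0849
```

Emit:
apply_moves --jaw '[85, 85, 85, 85]' --pt "0 0 -10" --pt "0 0 -10" --pt "0 0 -10" --pt "0 0 0" --twist '[0, 0, 0, 0]'

```text
clock: 6.82
tcp_pos: [0.558, 0.0955, 0.0865]
tool_rot: [[-0.046, -0.998, 0.037], [-0.999, 0.046, 0.01], [-0.012, -0.036, -0.999]]
force: [-0.1, 1.4, -0.9]
finger_gap: 0.0853
```

Emit:
apply_moves --jaw '[85, 85, 85, 85]' --pt "0 0 55" --pt "0 0 55" --pt "0 0 0" --pt "0 0 0" --twist '[0, 0, 0, 0]'

```text
clock: 7.32
tcp_pos: [0.5574, 0.095, 0.1995]
tool_rot: [[-0.046, -0.998, 0.036], [-0.999, 0.046, 0.009], [-0.011, -0.036, -0.999]]
force: [0.4, -0.6, -0.8]
finger_gap: 0.0852
```

Emit:
apply_moves --jaw '[85, 85, 85, 85, 85]' --pt "0 0 -20" --pt "0 0 -20" --pt "0 0 -20" --pt "0 0 -20" --pt "0 0 0" --twist '[0, 0, 0, 0, 0]'

```text
clock: 7.95
tcp_pos: [0.5538, 0.0936, 0.1077]
tool_rot: [[-0.046, -0.999, 0.026], [-0.999, 0.047, 0.005], [-0.006, -0.026, -1.0]]
force: [0.1, 0.6, -0.8]
finger_gap: 0.0849
```

Emit:
apply_moves --jaw '[85, 85, 85, 85]' --pt "0 0 55" --pt "0 0 45" --pt "0 0 0" --pt "0 0 0" --twist '[0, 0, 0, 0]'

```text
clock: 8.45
tcp_pos: [0.5524, 0.0927, 0.2082]
tool_rot: [[-0.046, -0.999, 0.022], [-0.999, 0.046, 0.002], [-0.003, -0.022, -1.0]]
force: [0.9, -0.3, -1.1]
finger_gap: 0.0848
```

Emit:
apply_moves --jaw '[85, 85, 85, 85, 85]' --pt "0 0 -22" --pt "0 0 -22" --pt "0 0 -22" --pt "0 0 -22" --pt "0 0 0" --twist '[0, 0, 0, 0, 0]'

```text
clock: 9.07
tcp_pos: [0.55, 0.0915, 0.1125]
tool_rot: [[-0.047, -0.999, 0.015], [-0.999, 0.047, -0.001], [0.0, -0.015, -1.0]]
force: [0.2, -0.5, 0.1]
finger_gap: 0.0852
```

Emit:
apply_moves --jaw '[85]' --pt "0 0 0" --twist '[0]'

```text
clock: 9.2
tcp_pos: [0.5502, 0.0914, 0.113]
tool_rot: [[-0.046, -0.999, 0.016], [-0.999, 0.046, -0.001], [0.001, -0.016, -1.0]]
force: [0.2, -0.5, 0.3]
finger_gap: 0.0851
```

Emit:
apply_moves --jaw '[85, 85, 85, 85, 85]' --pt "2 2 -20" --pt "2 1 -20" --pt "1 0 -20" --pt "0 0 -12" --pt "0 0 0" --twist '[0, 0, 0, 0, 0]'

```text
clock: 9.82
tcp_pos: [0.5559, 0.0952, 0.0376]
tool_rot: [[-0.046, -0.999, 0.018], [-0.999, 0.047, 0.0], [-0.001, -0.017, -1.0]]
force: [-0.3, 0.5, -0.1]
finger_gap: 0.0849
```

Emit:
apply_moves --jaw '[85, 85, 60, 45, 45]' --pt "0 0 -7" --pt "0 0 -6" --pt "0 0 0" --pt "0 0 0" --pt "0 0 0" --twist '[0, 0, 0, 0, 0]'

```text
clock: 10.45
tcp_pos: [0.5571, 0.0957, 0.026]
tool_rot: [[-0.046, -0.999, 0.021], [-0.999, 0.046, 0.001], [-0.002, -0.021, -1.0]]
force: [0.2, -1.0, 0.1]
finger_gap: 0.0447
```

Emit:
apply_moves --jaw '[30, 30, 30, 30]' --pt "0 0 0" --pt "0 0 0" --pt "0 0 0" --pt "0 0 0" --twist '[0, 0, 0, 0]'

```text
clock: 10.95
tcp_pos: [0.5574, 0.0959, 0.0265]
tool_rot: [[-0.046, -0.999, 0.022], [-0.999, 0.046, 0.002], [-0.003, -0.022, -1.0]]
force: [0.3, 0.3, -0.6]
finger_gap: 0.0375
```

Emit:
apply_moves --jaw '[30, 30, 30, 30, 30]' --pt "0 0 15" --pt "0 0 25" --pt "0 0 30" --pt "0 -15 20" --pt "-4 -30 0" --twist '[0, 0, 0, -0.05, -0.1]'

```text
clock: 11.58
tcp_pos: [0.5531, 0.0507, 0.1228]
tool_rot: [[-0.196, -0.98, 0.023], [-0.981, 0.196, -0.001], [-0.003, -0.022, -1.0]]
force: [0.4, -0.1, -1.6]
finger_gap: 0.0373
```

Emit:
apply_moves --jaw '[30, 30, 30, 30, 30]' --pt "-5 -33 0" --pt "-5 -33 0" --pt "-5 -33 0" --pt "-5 -33 0" --pt "-5 -33 0" --twist '[-0.12, -0.12, -0.12, -0.12, -0.12]'

```text
clock: 12.2
tcp_pos: [0.5277, -0.1189, 0.1291]
tool_rot: [[-0.728, -0.685, 0.024], [-0.685, 0.728, -0.015], [-0.007, -0.027, -1.0]]
force: [0.3, 1.0, -1.5]
finger_gap: 0.0372
```

Emit:
apply_moves --jaw '[30, 30, 30, 30, 30]' --pt "-5 -33 0" --pt "-5 -33 0" --pt "-5 -33 0" --pt "-5 -30 0" --pt "0 0 0" --twist '[-0.12, -0.12, -0.12, -0.12, 0]'

```text
clock: 12.82
tcp_pos: [0.5064, -0.2542, 0.1345]
tool_rot: [[-0.968, -0.252, 0.018], [-0.253, 0.967, -0.026], [-0.011, -0.03, -0.999]]
force: [0.6, 0.2, -1.5]
finger_gap: 0.0375
```

Emit:
apply_moves --jaw '[30, 30, 30]' --pt "-2 -15 0" --pt "-2 -14 0" --pt "0 0 0" --twist '[-0.03, -0.03, 0]'

```text
clock: 13.2
tcp_pos: [0.5026, -0.2841, 0.1358]
tool_rot: [[-0.981, -0.193, 0.017], [-0.193, 0.981, -0.027], [-0.012, -0.03, -0.999]]
force: [-0.3, -0.6, -1.0]
finger_gap: 0.0376
```

```bash
python3 - <<'E'
from h import *
w=cam("wrist"); cv2.imwrite("pics/w3.png",w["img"][:,:,::-1]); s=robot.get_state(); print(s["tcp_pos"],s["tool_rot"].round(3),w["C"])
E
```

```text
[ 0.50268464 -0.28368351  0.13577495] [[-0.981 -0.194  0.018]
 [-0.194  0.981 -0.027]
 [-0.012 -0.03  -0.999]] [ 0.42877987 -0.29625097  0.26069587]
```

View pics/w3.png

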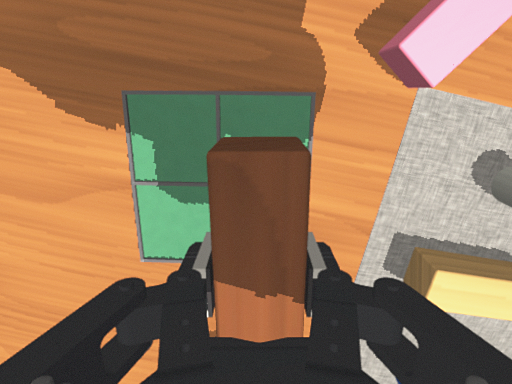

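```bash
python3 - <<'E'
from h import *
w=cam("wrist")
X=plane(w,[(124.5,94),(313,95),(218,95),(219,138),(142,260),(134,183),(207,185)],.007); print(X.round(4))
a=lambda p,q: round(np.degrees(np.arctan2(*(q-p)[1::-1])),2)
print("left edge",a(X[0],X[4]),"near edge",a(X[0],X[1])-90,"ridge",a(X[5],X[6])-90)
B=plane(w,[(208,152),(309,152),(308,335),(218,335)],.15); print(B.round(4))
E
```

```text
[[ 0.4524 -0.4076  0.007 ]
 [ 0.4251 -0.2614  0.007 ]
 [ 0.4394 -0.334   0.007 ]
 [ 0.4724 -0.3279  0.007 ]
 [ 0.5987 -0.3815  0.007 ]
 [ 0.5248 -0.3942  0.007 ]
 [ 0.5139 -0.3318  0.007 ]]
left edge 10.12 near edge 10.61 ridge 9.950000000000003
[[ 0.4536 -0.313   0.15  ]
 [ 0.4465 -0.2776  0.15  ]
 [ 0.5249 -0.2585  0.15  ]
 [ 0.5336 -0.2971  0.15  ]]
```

Emit:
apply_moves --jaw '[30, 30, 30, 30, 30]' --pt "1 0 -20" --pt "0 0 -20" --pt "0 0 -20" --pt "0 0 -20" --pt "0 0 0" --twist '[-0.01, 0, 0, 0, 0]'

```text
clock: 13.92
tcp_pos: [0.5022, -0.2805, 0.0469]
tool_rot: [[-0.983, -0.185, 0.013], [-0.186, 0.982, -0.024], [-0.008, -0.026, -1.0]]
force: [1.2, -0.3, -1.5]
finger_gap: 0.0379
```

Emit:
apply_moves --jaw '[30, 30, 30, 30]' --pt "2 -3 -6" --pt "0 0 -4" --pt "0 0 -3" --pt "0 0 0" --twist '[0, 0, 0, 0]'

```text
clock: 14.42
tcp_pos: [0.5053, -0.2838, 0.0344]
tool_rot: [[-0.983, -0.186, 0.015], [-0.186, 0.982, -0.025], [-0.01, -0.028, -1.0]]
force: [-1.5, 0.4, -1.6]
finger_gap: 0.0377
```

Emit:
apply_moves --jaw '[30, 30, 30]' --pt "-1 0 -2" --pt "0 0 -1" --pt "0 0 -1" --twist '[0, 0, 0]'

```text
clock: 14.8
tcp_pos: [0.5047, -0.2839, 0.031]
tool_rot: [[-0.982, -0.186, 0.016], [-0.186, 0.982, -0.026], [-0.011, -0.028, -1.0]]
force: [-0.1, 1.0, -1.7]
finger_gap: 0.0377
```

Emit:
apply_moves --jaw '[30, 30]' --pt "0 0 -1" --pt "0 0 0" --twist '[0, 0]'

```text
clock: 15.05
tcp_pos: [0.5049, -0.284, 0.0309]
tool_rot: [[-0.982, -0.186, 0.017], [-0.186, 0.982, -0.026], [-0.012, -0.029, -1.0]]
force: [-0.9, 1.0, -0.4]
finger_gap: 0.0377
```

Emit:
apply_moves --jaw '[30, 30]' --pt "0 0 -1.5" --pt "0 0 0" --twist '[0, 0]'

```text
clock: 15.3
tcp_pos: [0.5052, -0.2842, 0.0309]
tool_rot: [[-0.982, -0.186, 0.018], [-0.187, 0.982, -0.027], [-0.012, -0.03, -0.999]]
force: [-0.1, 0.3, -0.3]
finger_gap: 0.0371
```

Emit:
apply_moves --jaw '[40, 44, 50, 55, 60]' --pt "0 0 0" --pt "0 0 0" --pt "0 0 0" --pt "0 0 0" --pt "0 0 0" --twist '[0, 0, 0, 0, 0]'

```text
clock: 15.92
tcp_pos: [0.5053, -0.2843, 0.0302]
tool_rot: [[-0.982, -0.186, 0.018], [-0.187, 0.982, -0.027], [-0.013, -0.03, -0.999]]
force: [-0.2, -0.3, 1.1]
finger_gap: 0.0598
```

Emit:
apply_moves --jaw '[60, 60, 60, 60, 60]' --pt "0 0 15" --pt "0 0 25" --pt "0 0 35" --pt "0 0 35" --pt "0 0 0" --twist '[0, 0, 0, 0, 0]'

```text
clock: 16.55
tcp_pos: [0.5053, -0.2848, 0.1487]
tool_rot: [[-0.982, -0.186, 0.021], [-0.187, 0.982, -0.029], [-0.015, -0.032, -0.999]]
force: [-1.1, 0.4, -1.1]
finger_gap: 0.0602
```

```bash
python3 - <<'E'
from h import *
w=cam("wrist"); t=cam("top"); 
im=np.hstack([cv2.resize(t["img"][160:250,325:415],(384,384),interpolation=0),w["img"][:,100:500]])
cv2.imwrite("pics/p1.png",im[:,:,::-1]); print(w["C"])
E
```

```text
[ 0.43100854 -0.2962693   0.27335999]
```

View pics/p1.png

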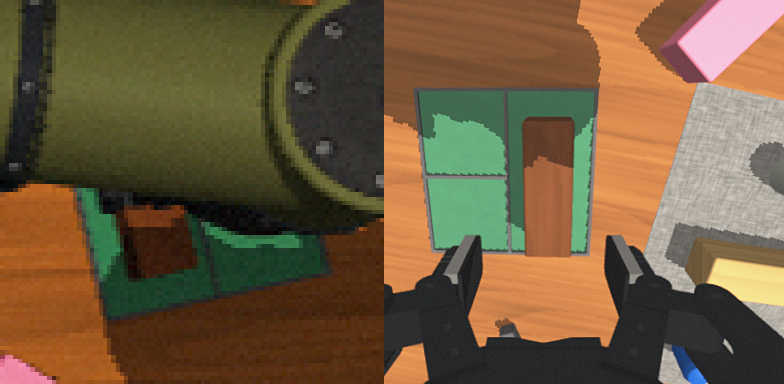

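Emit:
apply_moves --jaw '[75, 75, 75, 75, 75]' --pt "8 19 0" --pt "16 38 0" --pt "16 38 0" --pt "16 38 0" --pt "16 38 0" --twist '[0, 0, 0, 0, 0]'

```text
clock: 17.27
tcp_pos: [0.5753, -0.1064, 0.1402]
tool_rot: [[-0.983, -0.183, 0.008], [-0.183, 0.983, -0.026], [-0.004, -0.027, -1.0]]
force: [0.2, 0.2, 0.5]
finger_gap: 0.0752
```

Emit:
apply_moves --jaw '[75, 75, 75, 75, 75]' --pt "16 38 0" --pt "16 38 0" --pt "16 38 0" --pt "16 38 0" --pt "16 38 0" --twist '[0, 0, 0, 0, 0]'

```text
clock: 17.9
tcp_pos: [0.6546, 0.0953, 0.135]
tool_rot: [[-0.983, -0.186, 0.0], [-0.186, 0.982, -0.028], [0.005, -0.027, -1.0]]
force: [0.4, -1.0, -0.2]
finger_gap: 0.0752
```

Emit:
apply_moves --jaw '[75, 75]' --pt "0 0 0" --pt "0 0 0" --twist '[0, 0]'

```text
clock: 18.15
tcp_pos: [0.6537, 0.0993, 0.132]
tool_rot: [[-0.982, -0.19, -0.004], [-0.19, 0.981, -0.029], [0.009, -0.028, -1.0]]
force: [-0.1, 0.1, 0.7]
finger_gap: 0.075
```

```bash
cat > ring.py <<'E'
from h import *
import sys
w=cam("wrist"); cv2.imwrite("pics/"+sys.argv[1]+".png",w["img"][:,:,::-1]); s=robot.get_state(); print(s["tcp_pos"],s["tool_rot"].round(3))
P=np.array(eval(sys.argv[2])); print("pred",proj(w,[P]).round(1), "tcp foot",proj(w,[np.r_[s["tcp_pos"][:2],.042]]).round(1))
E
python3 ring.py w4 "[.666,.091,.042]"
```

```text
[0.65366824 0.09909507 0.13186384] [[-0.982 -0.19  -0.004]
 [-0.19   0.981 -0.029]
 [ 0.009 -0.028 -1.   ]]
pred [[250.  214.5]] tcp foot [[264. 201.]]
```

View pics/w4.png

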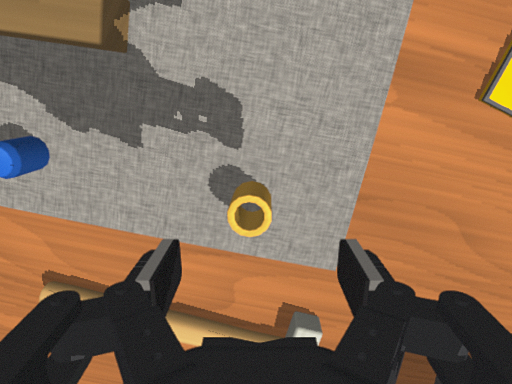

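Emit:
apply_moves --jaw '[75, 75, 75, 75, 75]' --pt "6 -4 -10" --pt "5 -4 -20" --pt "0 0 -20" --pt "0 0 -18" --pt "0 0 0" --twist '[0, 0, 0, 0, 0]'

```text
clock: 18.82
tcp_pos: [0.6636, 0.0877, 0.0567]
tool_rot: [[-0.982, -0.187, -0.008], [-0.186, 0.982, -0.03], [0.013, -0.028, -1.0]]
force: [-0.0, 0.4, -0.5]
finger_gap: 0.0752
```

Emit:
apply_moves --jaw '[75, 75, 70, 55, 45]' --pt "2 3 -15" --pt "1 0 -12" --pt "0 0 -2" --pt "0 0 0" --pt "0 0 0" --twist '[0, 0, 0, 0, 0]'

```text
clock: 19.45
tcp_pos: [0.6677, 0.0915, 0.0274]
tool_rot: [[-0.982, -0.187, -0.005], [-0.187, 0.982, -0.029], [0.01, -0.028, -1.0]]
force: [1.0, 0.7, 0.9]
finger_gap: 0.045
```

Emit:
apply_moves --jaw '[28, 28, 28, 28]' --pt "-1 0 -1" --pt "0 0 0" --pt "0 0 0" --pt "0 0 0" --twist '[0, 0, 0, 0]'

```text
clock: 19.95
tcp_pos: [0.6672, 0.0919, 0.0275]
tool_rot: [[-0.982, -0.187, -0.003], [-0.187, 0.982, -0.028], [0.008, -0.027, -1.0]]
force: [0.5, -0.0, 0.5]
finger_gap: 0.0322
```

Emit:
apply_moves --jaw '[28, 28, 28, 28, 28]' --pt "0 0 15" --pt "0 0 30" --pt "0 0 35" --pt "0 0 25" --pt "-5 -19 0" --twist '[0, 0, 0, 0, 0]'

```text
clock: 20.58
tcp_pos: [0.661, 0.0725, 0.1379]
tool_rot: [[-0.982, -0.188, -0.004], [-0.188, 0.982, -0.029], [0.01, -0.028, -1.0]]
force: [0.1, 0.1, -1.7]
finger_gap: 0.032
```

Emit:
apply_moves --jaw '[28, 28, 28, 28, 28]' --pt "-9 -36 0" --pt "-9 -36 0" --pt "-9 -36 0" --pt "-9 -36 0" --pt "-9 -36 0" --twist '[0, 0, 0, 0, 0]'

```text
clock: 21.2
tcp_pos: [0.6105, -0.1148, 0.135]
tool_rot: [[-0.982, -0.189, -0.01], [-0.189, 0.982, -0.029], [0.016, -0.026, -1.0]]
force: [0.2, -0.5, -1.6]
finger_gap: 0.0322
```

Emit:
apply_moves --jaw '[28, 28, 28, 28, 28]' --pt "-9 -36 0" --pt "-9 -36 0" --pt "-9 -36 0" --pt "-9 -36 0" --pt "-9 -36 0" --twist '[0, 0, 0, 0, 0]'

```text
clock: 21.82
tcp_pos: [0.558, -0.3033, 0.1316]
tool_rot: [[-0.982, -0.187, -0.017], [-0.186, 0.982, -0.027], [0.022, -0.023, -0.999]]
force: [-0.1, 0.3, -1.9]
finger_gap: 0.0318
```

Emit:
apply_moves --jaw '[28, 28, 28]' --pt "-6 -20 0" --pt "-3 -10 0" --pt "0 0 0" --twist '[0, 0, 0]'

```text
clock: 22.2
tcp_pos: [0.5459, -0.3365, 0.1299]
tool_rot: [[-0.983, -0.183, -0.02], [-0.182, 0.983, -0.025], [0.024, -0.021, -0.999]]
force: [-0.3, -0.5, -2.2]
finger_gap: 0.0323
```

```bash
python3 ring.py w5 "[.5547,-.3511,.004]"
```

```text
[ 0.54616536 -0.33604749  0.12996481] [[-0.983 -0.184 -0.02 ]
 [-0.183  0.983 -0.025]
 [ 0.024 -0.021 -0.999]]
pred [[244.8 196.4]] tcp foot [[264.  204.2]]
```

View pics/w5.png

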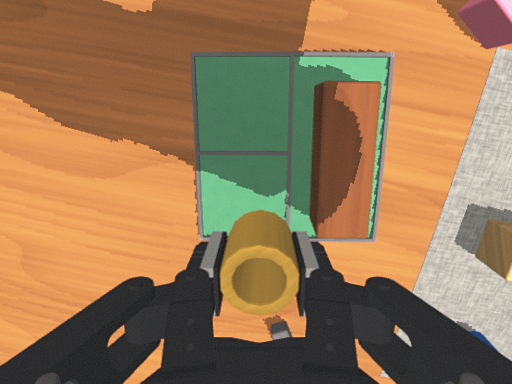

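Emit:
apply_moves --jaw '[28, 28, 28, 28, 28]' --pt "4 -7 -10" --pt "4 -7 -20" --pt "0 0 -20" --pt "0 0 -20" --pt "0 0 0" --twist '[0, 0, 0, 0, 0]'

```text
clock: 22.88
tcp_pos: [0.5553, -0.348, 0.0516]
tool_rot: [[-0.982, -0.187, -0.024], [-0.187, 0.982, -0.023], [0.027, -0.018, -0.999]]
force: [0.1, 0.6, -2.1]
finger_gap: 0.0318
```

Emit:
apply_moves --jaw '[28, 28, 28, 28, 28]' --pt "-1 -3 -8" --pt "0 0 -5" --pt "0 0 -3" --pt "0 0 -1" --pt "0 0 0" --twist '[0, 0, 0, 0, 0]'

```text
clock: 23.5
tcp_pos: [0.5554, -0.3516, 0.0351]
tool_rot: [[-0.982, -0.188, -0.021], [-0.187, 0.982, -0.024], [0.025, -0.02, -0.999]]
force: [-0.5, -0.2, -2.1]
finger_gap: 0.032
```

Emit:
apply_moves --jaw '[28, 28, 28]' --pt "0 0 -2" --pt "0 0 -1" --pt "0 0 0" --twist '[0, 0, 0]'

```text
clock: 23.88
tcp_pos: [0.5557, -0.3517, 0.0326]
tool_rot: [[-0.982, -0.188, -0.02], [-0.188, 0.982, -0.025], [0.024, -0.02, -0.999]]
force: [-0.4, 0.5, -1.7]
finger_gap: 0.0322
```

Emit:
apply_moves --jaw '[28, 28]' --pt "0 0 -1" --pt "0 0 0" --twist '[0, 0]'

```text
clock: 24.12
tcp_pos: [0.5558, -0.3517, 0.0317]
tool_rot: [[-0.982, -0.188, -0.02], [-0.188, 0.982, -0.025], [0.024, -0.02, -0.999]]
force: [0.4, 0.4, -1.2]
finger_gap: 0.0321
```

Emit:
apply_moves --jaw '[28, 28]' --pt "0 0 -1.2" --pt "0 0 0" --twist '[0, 0]'

```text
clock: 24.38
tcp_pos: [0.5561, -0.3519, 0.0316]
tool_rot: [[-0.982, -0.188, -0.019], [-0.188, 0.982, -0.025], [0.024, -0.021, -0.999]]
force: [0.1, -0.2, -2.0]
finger_gap: 0.0321
```

Emit:
apply_moves --jaw '[28]' --pt "0 0 -2" --twist '[0]'

```text
clock: 24.5
tcp_pos: [0.5564, -0.3522, 0.0314]
tool_rot: [[-0.982, -0.189, -0.018], [-0.188, 0.982, -0.027], [0.023, -0.023, -0.999]]
force: [-5.3, 4.8, 12.0]
finger_gap: 0.032
```

Emit:
apply_moves --jaw '[28]' --pt "0 0 -1.5" --twist '[0]'

```text
clock: 24.62
tcp_pos: [0.5567, -0.3524, 0.0315]
tool_rot: [[-0.982, -0.189, -0.018], [-0.189, 0.982, -0.027], [0.022, -0.024, -0.999]]
force: [-2.9, 1.2, 5.1]
finger_gap: 0.0322
```

Contact. Release and lift.

Emit:
apply_moves --jaw '[34, 37, 41, 46, 50]' --pt "0 0 0" --pt "0 0 0" --pt "0 0 0" --pt "0 0 0" --pt "0 0 0" --twist '[0, 0, 0, 0, 0]'

```text
clock: 25.25
tcp_pos: [0.557, -0.3527, 0.0311]
tool_rot: [[-0.982, -0.189, -0.017], [-0.189, 0.982, -0.028], [0.022, -0.024, -0.999]]
force: [0.5, -0.6, -0.0]
finger_gap: 0.05
```

Emit:
apply_moves --jaw '[50, 50, 50, 50, 50]' --pt "0 0 10" --pt "0 0 25" --pt "0 0 35" --pt "0 0 35" --pt "0 0 0" --twist '[0, 0, 0, 0, 0]'

```text
clock: 25.88
tcp_pos: [0.5567, -0.353, 0.1424]
tool_rot: [[-0.982, -0.189, -0.016], [-0.189, 0.982, -0.029], [0.021, -0.026, -0.999]]
force: [0.5, -0.2, 0.6]
finger_gap: 0.0502
```

```bash
python3 ring.py w6 "[.555,-.351,.046]"
```

```text
[ 0.55598317 -0.35244292  0.1402001 ] [[-0.982 -0.189 -0.018]
 [-0.188  0.982 -0.028]
 [ 0.023 -0.024 -0.999]]
pred [[267.  198.2]] tcp foot [[264.9 197.5]]
```

View pics/w6.png

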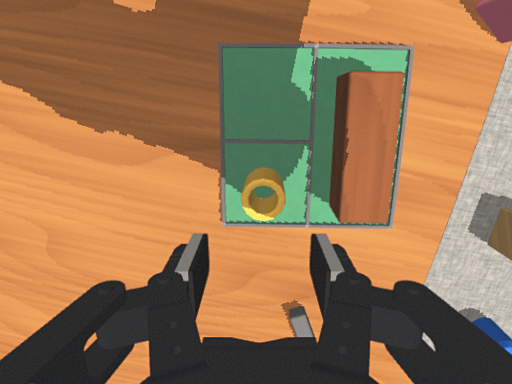

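Emit:
apply_moves --jaw '[60, 60, 60, 60, 60]' --pt "-5 20 0" --pt "-9 36 0" --pt "-9 36 0" --pt "-9 36 0" --pt "-9 36 0" --twist '[0, 0, 0, 0, 0]'

```text
clock: 26.55
tcp_pos: [0.5111, -0.1852, 0.1348]
tool_rot: [[-0.982, -0.185, -0.026], [-0.184, 0.983, -0.025], [0.03, -0.02, -0.999]]
force: [0.5, 1.1, -0.0]
finger_gap: 0.0601
```

Emit:
apply_moves --jaw '[60, 60, 60, 60, 60]' --pt "-9 36 0" --pt "-9 36 0" --pt "-9 36 0" --pt "-9 36 0" --pt "-9 36 0" --twist '[0, 0, 0, 0, 0]'

```text
clock: 27.18
tcp_pos: [0.4616, 0.0002, 0.1307]
tool_rot: [[-0.982, -0.184, -0.032], [-0.183, 0.983, -0.025], [0.036, -0.018, -0.999]]
force: [-0.3, 0.5, 0.3]
finger_gap: 0.0601
```

Emit:
apply_moves --jaw '[60, 60, 60]' --pt "-5 20 0" --pt "0 0 0" --pt "0 0 0" --twist '[0, 0, 0]'

```text
clock: 27.55
tcp_pos: [0.4549, 0.0223, 0.129]
tool_rot: [[-0.982, -0.188, -0.035], [-0.187, 0.982, -0.025], [0.039, -0.018, -0.999]]
force: [-0.2, 0.2, -0.2]
finger_gap: 0.0595
```

```bash
python3 ring.py w7 "[.4602,.0665,.042]"
```

```text
[0.45493017 0.02212344 0.12896628] [[-0.982 -0.188 -0.035]
 [-0.187  0.982 -0.025]
 [ 0.039 -0.018 -0.999]]
pred [[321.1 223.7]] tcp foot [[262.8 205.8]]
```

View pics/w7.png

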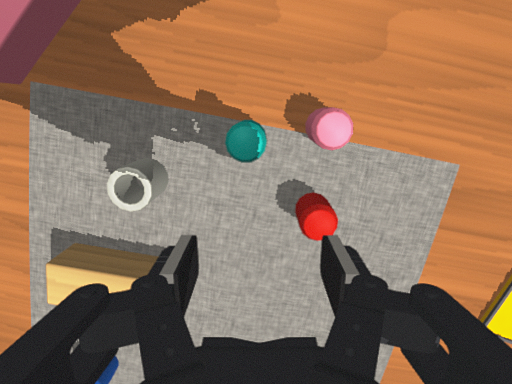

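Emit:
apply_moves --jaw '[60, 60, 60, 60]' --pt "3 22 0" --pt "3 20 0" --pt "0 0 -40" --pt "0 0 0" --twist '[0, 0, 0, 0]'

```text
clock: 28.1
tcp_pos: [0.4618, 0.0638, 0.088]
tool_rot: [[-0.982, -0.184, -0.036], [-0.183, 0.983, -0.026], [0.04, -0.019, -0.999]]
force: [-0.8, -0.5, -0.4]
finger_gap: 0.0597
```

Emit:
apply_moves --jaw '[60, 60, 60, 60, 60]' --pt "-1 2 -20" --pt "0 0 -20" --pt "0 0 -14" --pt "0 0 -6" --pt "0 0 0" --twist '[0, 0, 0, 0, 0]'

```text
clock: 28.72
tcp_pos: [0.4649, 0.0662, 0.0335]
tool_rot: [[-0.983, -0.183, -0.027], [-0.183, 0.983, -0.025], [0.031, -0.02, -0.999]]
force: [-0.8, 0.6, 0.0]
finger_gap: 0.0598
```

Emit:
apply_moves --jaw '[60, 58, 50, 42, 38]' --pt "-4 0 -4" --pt "0 0 -3" --pt "0 0 0" --pt "0 0 0" --pt "0 0 0" --twist '[0, 0, 0, 0, 0]'

```text
clock: 29.35
tcp_pos: [0.4615, 0.0666, 0.0279]
tool_rot: [[-0.983, -0.183, -0.025], [-0.183, 0.983, -0.024], [0.029, -0.019, -0.999]]
force: [-0.5, -0.8, 0.0]
finger_gap: 0.0379
```

Emit:
apply_moves --jaw '[24, 24, 24, 24]' --pt "0 0 0" --pt "0 0 0" --pt "0 0 0" --pt "0 0 0" --twist '[0, 0, 0, 0]'

```text
clock: 29.85
tcp_pos: [0.4618, 0.0667, 0.0283]
tool_rot: [[-0.983, -0.183, -0.024], [-0.183, 0.983, -0.024], [0.028, -0.019, -0.999]]
force: [0.8, -0.1, 0.5]
finger_gap: 0.0283
```

Emit:
apply_moves --jaw '[24, 24, 24, 24, 24]' --pt "0 0 15" --pt "0 0 30" --pt "0 0 35" --pt "0 0 25" --pt "1 -18 0" --twist '[0, 0, 0, 0, 0]'

```text
clock: 30.48
tcp_pos: [0.4626, 0.0482, 0.1404]
tool_rot: [[-0.982, -0.185, -0.022], [-0.184, 0.983, -0.024], [0.026, -0.02, -0.999]]
force: [-0.2, 0.2, -0.5]
finger_gap: 0.0287
```

Emit:
apply_moves --jaw '[24, 24, 24, 24, 24]' --pt "2 -36 0" --pt "2 -36 0" --pt "2 -36 0" --pt "2 -36 0" --pt "2 -36 0" --twist '[0, 0, 0, 0, 0]'

```text
clock: 31.1
tcp_pos: [0.4702, -0.1391, 0.1394]
tool_rot: [[-0.982, -0.187, -0.024], [-0.187, 0.982, -0.024], [0.028, -0.019, -0.999]]
force: [0.6, -0.1, 0.3]
finger_gap: 0.0284
```

Emit:
apply_moves --jaw '[24, 24, 24, 24, 24]' --pt "2 -36 0" --pt "2 -36 0" --pt "2 -36 0" --pt "2 -36 0" --pt "2 -36 0" --twist '[0, 0, 0, 0, 0]'

```text
clock: 31.72
tcp_pos: [0.4759, -0.3283, 0.1369]
tool_rot: [[-0.982, -0.185, -0.029], [-0.184, 0.983, -0.022], [0.033, -0.016, -0.999]]
force: [0.5, 0.0, -0.1]
finger_gap: 0.0285
```

Emit:
apply_moves --jaw '[24, 24, 24]' --pt "0 -18 0" --pt "0 -10 0" --pt "0 0 0" --twist '[0, 0, 0]'

```text
clock: 32.1
tcp_pos: [0.4737, -0.3593, 0.1351]
tool_rot: [[-0.983, -0.181, -0.033], [-0.181, 0.983, -0.021], [0.036, -0.014, -0.999]]
force: [0.2, 0.7, -0.5]
finger_gap: 0.0284
```

```bash
python3 ring.py w8 "[.4809,-.3647,.004]"
```

```text
[ 0.47376277 -0.35891389  0.13516084] [[-0.983 -0.182 -0.033]
 [-0.181  0.983 -0.021]
 [ 0.036 -0.014 -0.999]]
pred [[254.9 196.7]] tcp foot [[263.  203.2]]
```

View pics/w8.png

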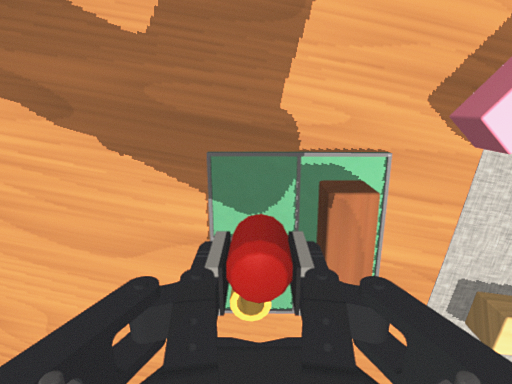

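Emit:
apply_moves --jaw '[24, 24, 24, 24, 24]' --pt "4 -3 -10" --pt "3 -3 -20" --pt "0 0 -20" --pt "0 0 -20" --pt "0 0 0" --twist '[0, 0, 0, 0, 0]'

```text
clock: 32.78
tcp_pos: [0.4812, -0.3618, 0.0581]
tool_rot: [[-0.982, -0.186, -0.035], [-0.185, 0.983, -0.018], [0.037, -0.011, -0.999]]
force: [-0.2, 0.5, -0.1]
finger_gap: 0.0283
```

Emit:
apply_moves --jaw '[24, 24, 24, 24, 24]' --pt "0 -3 -10" --pt "0 0 -6" --pt "0 0 -4" --pt "0 0 -2" --pt "0 0 0" --twist '[0, 0, 0, 0, 0]'

```text
clock: 33.4
tcp_pos: [0.4822, -0.3652, 0.036]
tool_rot: [[-0.982, -0.186, -0.033], [-0.186, 0.982, -0.019], [0.036, -0.013, -0.999]]
force: [-0.3, 0.5, -0.5]
finger_gap: 0.0284
```

Emit:
apply_moves --jaw '[24, 24, 24]' --pt "-1 0 -1.5" --pt "0 0 -1.2" --pt "0 0 -1" --twist '[0, 0, 0]'

```text
clock: 33.78
tcp_pos: [0.4815, -0.3654, 0.0329]
tool_rot: [[-0.982, -0.186, -0.031], [-0.186, 0.982, -0.02], [0.034, -0.014, -0.999]]
force: [-0.5, 0.2, -0.6]
finger_gap: 0.028
```

Emit:
apply_moves --jaw '[24]' --pt "0 0 -1.2" --twist '[0]'

```text
clock: 33.9
tcp_pos: [0.4816, -0.3655, 0.0322]
tool_rot: [[-0.982, -0.187, -0.031], [-0.186, 0.982, -0.02], [0.034, -0.014, -0.999]]
force: [-1.4, 1.8, 5.6]
finger_gap: 0.0285
```

Emit:
apply_moves --jaw '[24]' --pt "0 0 -1.2" --twist '[0]'

```text
clock: 34.02
tcp_pos: [0.4819, -0.3658, 0.0322]
tool_rot: [[-0.982, -0.187, -0.03], [-0.186, 0.982, -0.021], [0.034, -0.015, -0.999]]
force: [-2.6, 2.5, 7.8]
finger_gap: 0.0281
```

Emit:
apply_moves --jaw '[30, 33, 37, 42, 46]' --pt "0 0 0" --pt "0 0 0" --pt "0 0 0" --pt "0 0 0" --pt "0 0 0" --twist '[0, 0, 0, 0, 0]'

```text
clock: 34.65
tcp_pos: [0.4819, -0.3657, 0.0316]
tool_rot: [[-0.982, -0.187, -0.031], [-0.186, 0.982, -0.021], [0.034, -0.015, -0.999]]
force: [-0.1, -0.4, -0.1]
finger_gap: 0.046
```

Emit:
apply_moves --jaw '[46, 46, 46, 46, 46]' --pt "0 0 10" --pt "0 0 25" --pt "0 0 35" --pt "0 0 35" --pt "0 0 0" --twist '[0, 0, 0, 0, 0]'

```text
clock: 35.28
tcp_pos: [0.4815, -0.366, 0.1429]
tool_rot: [[-0.982, -0.187, -0.03], [-0.186, 0.982, -0.023], [0.033, -0.017, -0.999]]
force: [0.5, -0.3, -0.0]
finger_gap: 0.0457
```

```bash
python3 ring.py w9 "[.4809,-.3647,.046]"
```

```text
[ 0.48085076 -0.3654534   0.14080214] [[-0.982 -0.187 -0.032]
 [-0.186  0.982 -0.021]
 [ 0.035 -0.014 -0.999]]
pred [[264.7 200.7]] tcp foot [[263.7 198.9]]
```

View pics/w9.png

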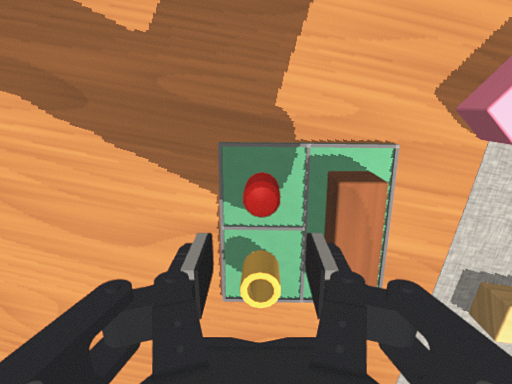

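Emit:
apply_moves --jaw '[80, 80, 80, 80, 80]' --pt "6 24 2" --pt "6 24 2" --pt "6 24 2" --pt "6 24 2" --pt "6 24 2" --twist '[0.118, 0.118, 0.118, 0.118, 0.118]'

```text
clock: 35.95
tcp_pos: [0.5088, -0.2424, 0.1463]
tool_rot: [[-0.702, -0.712, -0.022], [-0.712, 0.702, -0.034], [0.04, -0.008, -0.999]]
force: [0.2, -0.2, 0.5]
finger_gap: 0.0802
```

Emit:
apply_moves --jaw '[80, 80, 80, 80, 80]' --pt "6 24 2" --pt "6 24 2" --pt "6 24 2" --pt "6 24 2" --pt "6 24 2" --twist '[0.118, 0.118, 0.118, 0.118, 0.118]'

```text
clock: 36.58
tcp_pos: [0.5371, -0.1179, 0.152]
tool_rot: [[-0.167, -0.986, -0.006], [-0.985, 0.167, -0.041], [0.042, -0.001, -0.999]]
force: [-0.6, 0.1, 0.4]
finger_gap: 0.0799
```

Emit:
apply_moves --jaw '[80, 80, 80, 80]' --pt "6 24 5" --pt "5 20 5" --pt "0 0 0" --pt "0 0 0" --twist '[0.118, 0.118, 0, 0]'

```text
clock: 37.08
tcp_pos: [0.5468, -0.0712, 0.1588]
tool_rot: [[0.077, -0.997, -0.002], [-0.996, -0.077, -0.042], [0.042, 0.005, -0.999]]
force: [-0.2, 0.2, -0.4]
finger_gap: 0.08
```

```bash
python3 ring.py w10 "[.5511,-.0803,.042]"
```

```text
[ 0.54681797 -0.07134649  0.15884181] [[ 0.077 -0.997 -0.002]
 [-0.996 -0.077 -0.042]
 [ 0.042  0.005 -0.999]]
pred [[254.4 185.5]] tcp foot [[258.9 196.6]]
```

View pics/w10.png

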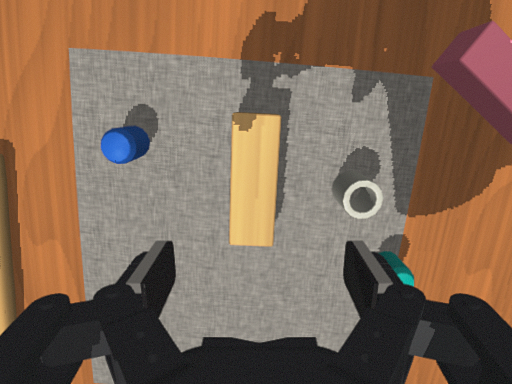

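```bash
python3 - <<'E'
from h import *
w=cam("wrist"); i=w["img"]; hsv=cv2.cvtColor(i,cv2.COLOR_RGB2HSV)
m=cv2.inRange(hsv[90:260,210:300],(12,60,90),(26,255,255)); c=max(cv2.findContours(m,0,2,offset=(210,90))[0],key=cv2.contourArea)
ap=cv2.approxPolyDP(c,6,True)[:,0]; print(ap.tolist(),cv2.boundingRect(c))
X=plane(w,[(233,114),(281,115.5),(272.5,245),(231,244.5)],.042); print(X.round(4),X.mean(0).round(4))
print(np.degrees(np.arctan2(*((X[3]+X[2]-X[0]-X[1])[1::-1]))),np.linalg.norm(X[3]-X[0]),np.linalg.norm(X[1]-X[0]),np.linalg.norm(X[2]-X[3]))
print("steel",plane(w,[(362.5,199.5)],.042).round(4))
t=cam("top"); v=cam("scene")
for n,d in(("t",t),("s",v)):
  cv2.imwrite(f"pics/{n}11.png",cv2.resize(d["img"][150:260,330:420] if n=="t" else d["img"][215:315,70:200],None,fx=5,fy=5,interpolation=0)[:,:,::-1])
E
```

```text
[[236, 112], [229, 244], [272, 246], [281, 117]] (229, 112, 53, 135)
[[ 0.5715 -0.1353  0.042 ]
 [ 0.5348 -0.1369  0.042 ]
 [ 0.5321 -0.0297  0.042 ]
 [ 0.5673 -0.0276  0.042 ]] [ 0.5514 -0.0824  0.042 ]
91.85042676746194 0.1078110158177667 0.03669991211461146 0.035224737288534425
steel [[ 0.4618 -0.0753  0.042 ]]
```

View pics/t11.png

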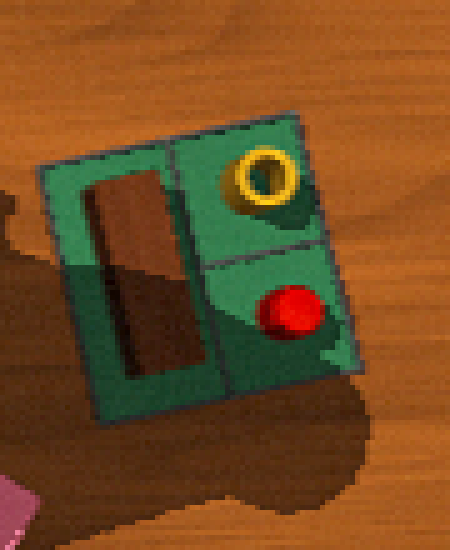

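View pics/s11.png

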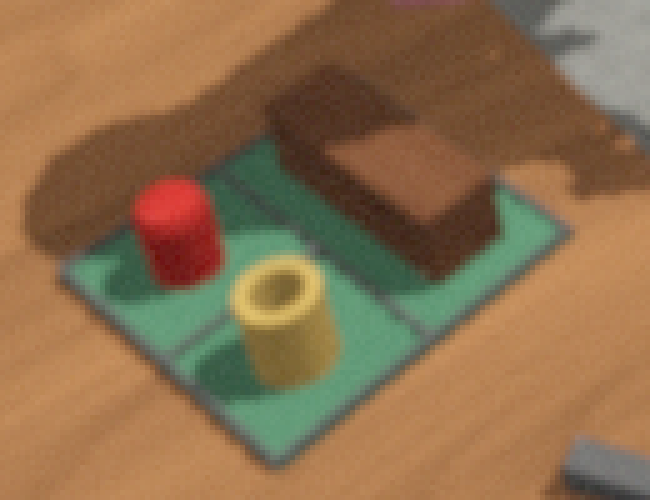

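Emit:
apply_moves --jaw '[80, 80, 80, 80, 80]' --pt "4 -10 -20" --pt "0 0 -22" --pt "0 0 -22" --pt "0 0 -22" --pt "0 0 0" --twist '[-0.045, 0, 0, 0, 0]'

```text
clock: 37.9
tcp_pos: [0.5492, -0.0855, 0.0653]
tool_rot: [[0.019, -1.0, -0.008], [-0.999, -0.018, -0.041], [0.041, 0.009, -0.999]]
force: [-0.2, -0.2, -0.1]
finger_gap: 0.0797
```

```bash
python3 - <<'E'
from h import *
t=cam("top")
print(plane(t,[(359.4,204.2)],.046),"brass",plane(t,[(330+267/5-.4,150+177/5-.4)],.046),"red",plane(t,[(330+291/5-.4,150+312/5-.4)],.046))
E
```

```text
[[ 0.50434845 -0.28288826  0.046     ]] brass [[ 0.55548434 -0.35104112  0.046     ]] red [[ 0.48057647 -0.35907115  0.046     ]]
```

Emit:
apply_moves --jaw '[80, 80, 80, 70, 55]' --pt "2 4 -18" --pt "0 0 -14" --pt "0 0 -6" --pt "0 0 0" --pt "0 0 0" --twist '[0, 0, 0, 0, 0]'

```text
clock: 38.58
tcp_pos: [0.5533, -0.0817, 0.0284]
tool_rot: [[0.018, -1.0, -0.003], [-0.999, -0.018, -0.042], [0.042, 0.004, -0.999]]
force: [0.6, 0.2, 0.2]
finger_gap: 0.0553
```

Emit:
apply_moves --jaw '[45, 30, 30, 30, 30]' --pt "-2 0 -2" --pt "0 0 0" --pt "0 0 0" --pt "0 0 0" --pt "0 0 0" --twist '[0, 0, 0, 0, 0]'

```text
clock: 39.2
tcp_pos: [0.5514, -0.0815, 0.0269]
tool_rot: [[0.018, -1.0, -0.002], [-0.999, -0.018, -0.041], [0.041, 0.003, -0.999]]
force: [-0.1, -0.3, -0.7]
finger_gap: 0.0378
```

Emit:
apply_moves --jaw '[30]' --pt "0 0 0" --twist '[0]'

```text
clock: 39.33
tcp_pos: [0.5514, -0.0815, 0.0269]
tool_rot: [[0.018, -1.0, -0.002], [-0.999, -0.018, -0.041], [0.041, 0.003, -0.999]]
force: [-0.3, 0.0, -0.3]
finger_gap: 0.0375
```

Emit:
apply_moves --jaw '[30, 30, 30, 30, 30]' --pt "0 0 15" --pt "0 0 25" --pt "0 0 30" --pt "0 10 30" --pt "-3 30 0" --twist '[0, 0, 0, 0.04, 0.1]'

```text
clock: 39.95
tcp_pos: [0.5485, -0.0425, 0.1348]
tool_rot: [[0.158, -0.987, 0.007], [-0.987, -0.158, -0.042], [0.043, 0.0, -0.999]]
force: [0.6, 0.6, -0.5]
finger_gap: 0.0376
```

Emit:
apply_moves --jaw '[30, 30, 30, 30, 30]' --pt "-4 35 0" --pt "-4 35 0" --pt "-4 35 0" --pt "-4 35 0" --pt "-4 35 0" --twist '[0.1, 0.1, 0.1, 0.1, 0.1]'

```text
clock: 40.58
tcp_pos: [0.5287, 0.1374, 0.1426]
tool_rot: [[0.623, -0.781, 0.034], [-0.781, -0.624, -0.029], [0.044, -0.008, -0.999]]
force: [0.3, -0.5, -1.3]
finger_gap: 0.0375
```

Emit:
apply_moves --jaw '[30, 30, 30, 30, 30]' --pt "-4 35 0" --pt "-4 35 0" --pt "-4 35 0" --pt "-4 35 0" --pt "-4 35 0" --twist '[0.1, 0.1, 0.1, 0.1, 0.1]'

```text
clock: 41.2
tcp_pos: [0.5083, 0.3187, 0.1499]
tool_rot: [[0.928, -0.37, 0.049], [-0.37, -0.929, -0.003], [0.047, -0.015, -0.999]]
force: [0.8, -0.1, -0.4]
finger_gap: 0.0374
```

Emit:
apply_moves --jaw '[30, 30, 30, 30]' --pt "-4 25 0" --pt "-4 25 0" --pt "-2 8 0" --pt "0 0 0" --twist '[0.08, 0.07, 0.02, 0]'

```text
clock: 41.7
tcp_pos: [0.4977, 0.3805, 0.1539]
tool_rot: [[0.979, -0.199, 0.051], [-0.2, -0.98, 0.007], [0.049, -0.017, -0.999]]
force: [-0.1, -0.3, -0.6]
finger_gap: 0.0378
```

```bash
python3 ring.py w12 "[.498,.381,.004]"
```

```text
[0.49781556 0.38022828 0.15393079] [[ 0.979 -0.199  0.051]
 [-0.2   -0.98   0.007]
 [ 0.049 -0.017 -0.999]]
pred [[260.4 187.5]] tcp foot [[260.7 198.7]]
```

View pics/w12.png

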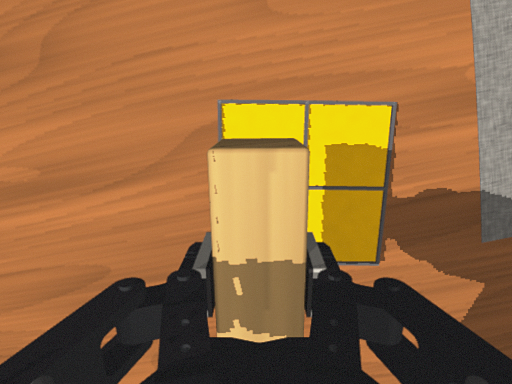

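```bash
python3 - <<'E'
from h import *
w=cam("wrist")
X=plane(w,[(219.5,102),(397,105),(307.5,103.5),(308,187),(384,187.5),(380,262)],.007); print(X.round(4))
a=lambda p,q: round(np.degrees(np.arctan2(*(q-p)[1::-1])),2)
print("near",a(X[1],X[0]),"right",a(X[5],X[1]),"mid",a(X[4],X[3]),"ridge",a(X[3],X[2]))
print("ctr from diag", ((X[0]+X[5])/2).round(4))
E
```

```text
[[0.5794 0.3998 0.007 ]
 [0.547  0.2516 0.007 ]
 [0.5631 0.3265 0.007 ]
 [0.4909 0.3382 0.007 ]
 [0.4769 0.2707 0.007 ]
 [0.4037 0.2821 0.007 ]]
near 77.69 right -12.02 mid 78.31 ridge -9.22
ctr from diag [0.4916 0.3409 0.007 ]
```

Emit:
apply_moves --jaw '[30, 30, 30, 30, 30]' --pt "1 -1 -20" --pt "0 0 -22" --pt "0 0 -22" --pt "0 0 -22" --pt "0 0 0" --twist '[-0.008, 0, 0, 0, 0]'

```text
clock: 42.42
tcp_pos: [0.4985, 0.3737, 0.0596]
tool_rot: [[0.975, -0.216, 0.047], [-0.216, -0.976, 0.004], [0.046, -0.014, -0.999]]
force: [0.1, -0.2, -1.6]
finger_gap: 0.0373
```

Emit:
apply_moves --jaw '[30, 30, 30, 30, 30]' --pt "0 5 -10" --pt "0 0 -7" --pt "0 0 -5" --pt "0 0 -2" --pt "0 0 0" --twist '[0.008, 0, 0, 0, 0]'

```text
clock: 43.05
tcp_pos: [0.4995, 0.3793, 0.036]
tool_rot: [[0.977, -0.208, 0.05], [-0.209, -0.978, 0.006], [0.047, -0.016, -0.999]]
force: [0.5, 0.9, -1.4]
finger_gap: 0.0375
```

Emit:
apply_moves --jaw '[30, 30]' --pt "-0.5 0 -2" --pt "0 0 -1.2" --twist '[0, 0]'

```text
clock: 43.3
tcp_pos: [0.4992, 0.3796, 0.0333]
tool_rot: [[0.977, -0.208, 0.05], [-0.208, -0.978, 0.007], [0.048, -0.017, -0.999]]
force: [-0.3, 0.6, -2.1]
finger_gap: 0.0375
```

Emit:
apply_moves --jaw '[30, 30]' --pt "0 0 -1.2" --pt "0 0 -1" --twist '[0, 0]'

```text
clock: 43.55
tcp_pos: [0.4993, 0.3796, 0.0314]
tool_rot: [[0.977, -0.208, 0.051], [-0.208, -0.978, 0.007], [0.048, -0.018, -0.999]]
force: [-0.1, -0.8, 2.4]
finger_gap: 0.0376
```

Emit:
apply_moves --jaw '[30]' --pt "0 0 -1.2" --twist '[0]'

```text
clock: 43.68
tcp_pos: [0.4994, 0.3797, 0.0312]
tool_rot: [[0.977, -0.208, 0.051], [-0.208, -0.978, 0.007], [0.049, -0.018, -0.999]]
force: [-3.4, -1.6, 8.1]
finger_gap: 0.0376
```

Contact; release and rise.

Emit:
apply_moves --jaw '[40, 44, 50, 55, 60]' --pt "0 0 0" --pt "0 0 0" --pt "0 0 0" --pt "0 0 0" --pt "0 0 0" --twist '[0, 0, 0, 0, 0]'

```text
clock: 44.3
tcp_pos: [0.4998, 0.3801, 0.0314]
tool_rot: [[0.977, -0.207, 0.052], [-0.208, -0.978, 0.008], [0.049, -0.019, -0.999]]
force: [-0.3, -0.5, -0.2]
finger_gap: 0.06
```

Emit:
apply_moves --jaw '[60, 60, 60, 60, 60]' --pt "0 0 10" --pt "0 0 25" --pt "0 0 35" --pt "0 0 35" --pt "0 0 0" --twist '[0, 0, 0, 0, 0]'

```text
clock: 44.92
tcp_pos: [0.4999, 0.3796, 0.1427]
tool_rot: [[0.977, -0.207, 0.054], [-0.208, -0.978, 0.009], [0.051, -0.02, -0.999]]
force: [0.0, -0.5, 0.4]
finger_gap: 0.0599
```

```bash
python3 ring.py w13 "[.4988,.3794,.046]"
```

```text
[0.49923622 0.37917648 0.14057537] [[ 0.977 -0.207  0.052]
 [-0.208 -0.978  0.007]
 [ 0.049 -0.017 -0.999]]
pred [[261.  206.1]] tcp foot [[261.3 204. ]]
```

View pics/w13.png

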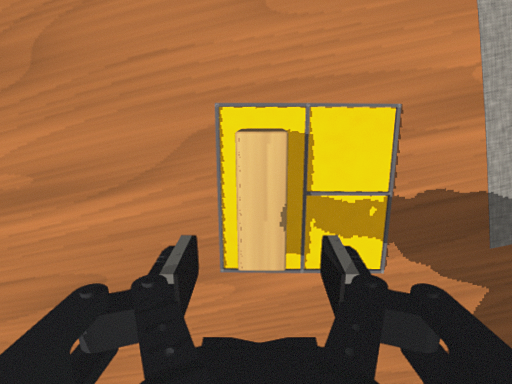

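Emit:
apply_moves --jaw '[70, 70, 70, 70, 70]' --pt "-2 -18 0" --pt "-3 -36 0" --pt "-3 -36 0" --pt "-3 -36 0" --pt "-3 -36 0" --twist '[0, 0, 0, 0, 0]'

```text
clock: 45.6
tcp_pos: [0.4818, 0.2094, 0.135]
tool_rot: [[0.978, -0.206, 0.045], [-0.206, -0.979, 0.001], [0.044, -0.01, -0.999]]
force: [0.5, -0.3, -0.6]
finger_gap: 0.0698
```

Emit:
apply_moves --jaw '[70, 70, 70, 70, 70]' --pt "-3 -36 0" --pt "-3 -36 0" --pt "-3 -36 0" --pt "-3 -36 0" --pt "-3 -36 0" --twist '[0, 0, 0, 0, 0]'

```text
clock: 46.22
tcp_pos: [0.4617, 0.0189, 0.1304]
tool_rot: [[0.978, -0.206, 0.04], [-0.207, -0.978, -0.003], [0.04, -0.006, -0.999]]
force: [-0.2, 0.5, 0.6]
finger_gap: 0.07
```

Emit:
apply_moves --jaw '[70, 70, 70, 70]' --pt "-3 -36 0" --pt "-3 -30 0" --pt "0 0 0" --pt "0 0 0" --twist '[0, 0, 0, 0]'

```text
clock: 46.72
tcp_pos: [0.4515, -0.0532, 0.1271]
tool_rot: [[0.977, -0.211, 0.036], [-0.211, -0.977, -0.004], [0.036, -0.004, -0.999]]
force: [-0.7, 0.8, 0.6]
finger_gap: 0.07
```

```bash
python3 ring.py w14 "[.461,-.074,.042]"
```

```text
[ 0.45153887 -0.05302527  0.12714073] [[ 0.977 -0.211  0.036]
 [-0.211 -0.978 -0.004]
 [ 0.036 -0.004 -0.999]]
pred [[284.2 189.1]] tcp foot [[257.9 207.7]]
```

View pics/w14.png

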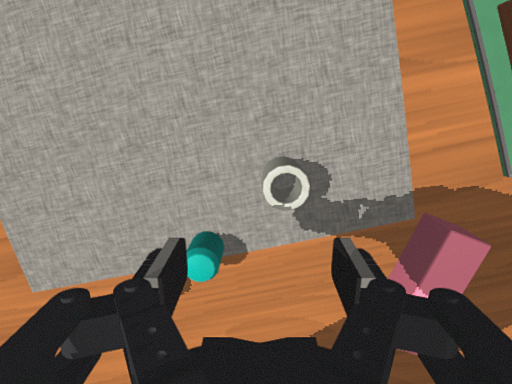

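Emit:
apply_moves --jaw '[70, 70, 70, 70, 70]' --pt "5 -11 0" --pt "5 -11 0" --pt "0 0 -20" --pt "0 0 -20" --pt "0 0 0" --twist '[0, 0, 0, 0, 0]'

```text
clock: 47.4
tcp_pos: [0.4633, -0.0764, 0.086]
tool_rot: [[0.978, -0.208, 0.036], [-0.208, -0.978, -0.004], [0.036, -0.003, -0.999]]
force: [-0.8, -0.3, 1.2]
finger_gap: 0.07
```

Emit:
apply_moves --jaw '[70, 70, 70, 70, 70]' --pt "-2 1 -20" --pt "0 0 -18" --pt "0 0 -12" --pt "0 0 -6" --pt "0 0 0" --twist '[0, 0, 0, 0, 0]'

```text
clock: 48.02
tcp_pos: [0.4637, -0.0761, 0.031]
tool_rot: [[0.977, -0.207, 0.04], [-0.207, -0.978, -0.005], [0.04, -0.003, -0.999]]
force: [0.4, 0.3, -0.1]
finger_gap: 0.0699
```

Emit:
apply_moves --jaw '[70, 60, 50, 42, 42]' --pt "-2 0 -4" --pt "0 0 0" --pt "0 0 0" --pt "0 0 0" --pt "0 0 0" --twist '[0, 0, 0, 0, 0]'

```text
clock: 48.65
tcp_pos: [0.4625, -0.076, 0.0285]
tool_rot: [[0.977, -0.207, 0.042], [-0.207, -0.978, -0.005], [0.042, -0.004, -0.999]]
force: [-0.2, 0.6, -0.5]
finger_gap: 0.0419
```

Emit:
apply_moves --jaw '[28, 28, 28, 28]' --pt "0 0 0" --pt "0 0 0" --pt "0 0 0" --pt "0 0 0" --twist '[0, 0, 0, 0]'

```text
clock: 49.15
tcp_pos: [0.4628, -0.076, 0.0288]
tool_rot: [[0.977, -0.207, 0.043], [-0.207, -0.978, -0.005], [0.043, -0.004, -0.999]]
force: [-0.5, 0.8, 0.1]
finger_gap: 0.0327
```

Emit:
apply_moves --jaw '[28, 28, 28, 28, 28]' --pt "0 0 15" --pt "0 0 30" --pt "0 0 35" --pt "0 0 25" --pt "1 18 0" --twist '[0, 0, 0, 0, 0]'

```text
clock: 49.78
tcp_pos: [0.462, -0.0587, 0.1393]
tool_rot: [[0.977, -0.209, 0.041], [-0.209, -0.978, -0.005], [0.041, -0.003, -0.999]]
force: [-0.6, 0.3, -2.3]
finger_gap: 0.0329
```

Emit:
apply_moves --jaw '[28, 28, 28, 28, 28]' --pt "6 36 0" --pt "6 36 0" --pt "6 36 0" --pt "6 36 0" --pt "6 36 0" --twist '[0, 0, 0, 0, 0]'

```text
clock: 50.4
tcp_pos: [0.4919, 0.1256, 0.1442]
tool_rot: [[0.976, -0.212, 0.044], [-0.212, -0.977, -0.003], [0.044, -0.006, -0.999]]
force: [0.3, -0.4, -2.2]
finger_gap: 0.0322
```

Emit:
apply_moves --jaw '[28, 28, 28, 28, 28]' --pt "6 36 0" --pt "6 36 0" --pt "6 36 0" --pt "6 36 0" --pt "4 20 0" --twist '[0, 0, 0, 0, 0]'

```text
clock: 51.02
tcp_pos: [0.5198, 0.2961, 0.1476]
tool_rot: [[0.977, -0.21, 0.044], [-0.21, -0.978, -0.003], [0.044, -0.006, -0.999]]
force: [-1.3, -0.6, -1.8]
finger_gap: 0.0327
```

Emit:
apply_moves --jaw '[28, 28]' --pt "0 0 0" --pt "0 0 0" --twist '[0, 0]'

```text
clock: 51.28
tcp_pos: [0.5195, 0.2968, 0.1477]
tool_rot: [[0.977, -0.209, 0.043], [-0.209, -0.978, -0.004], [0.043, -0.005, -0.999]]
force: [0.1, 0.1, -1.9]
finger_gap: 0.0322
```

```bash
python3 ring.py w15 "[.5199,.2982,.004]"
```

```text
[0.51948516 0.29669228 0.14778048] [[ 0.977 -0.209  0.043]
 [-0.209 -0.978 -0.004]
 [ 0.043 -0.005 -0.999]]
pred [[257.3 188.3]] tcp foot [[258.7 200.3]]
```

View pics/w15.png

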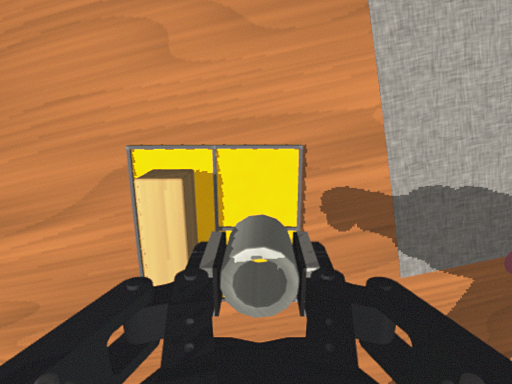

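Emit:
apply_moves --jaw '[28, 28, 28, 28, 28]' --pt "0 1 -20" --pt "0 0 -22" --pt "0 0 -22" --pt "0 0 -20" --pt "0 0 0" --twist '[0, 0, 0, 0, 0]'

```text
clock: 51.95
tcp_pos: [0.5176, 0.2937, 0.0563]
tool_rot: [[0.976, -0.213, 0.039], [-0.213, -0.977, -0.005], [0.04, -0.003, -0.999]]
force: [-0.3, 0.2, -2.0]
finger_gap: 0.0325
```

Emit:
apply_moves --jaw '[28, 28, 28, 28, 28]' --pt "2 4 -9" --pt "0 0 -6" --pt "0 0 -4" --pt "0 0 -2" --pt "0 0 0" --twist '[0, 0, 0, 0, 0]'

```text
clock: 52.58
tcp_pos: [0.5206, 0.2982, 0.0357]
tool_rot: [[0.976, -0.213, 0.042], [-0.213, -0.977, -0.003], [0.041, -0.006, -0.999]]
force: [0.6, -0.4, -2.1]
finger_gap: 0.0326
```

Emit:
apply_moves --jaw '[28, 28]' --pt "-0.5 0 -1.5" --pt "0 0 -1" --twist '[0, 0]'

```text
clock: 52.82
tcp_pos: [0.5203, 0.2985, 0.0337]
tool_rot: [[0.976, -0.213, 0.043], [-0.213, -0.977, -0.003], [0.042, -0.006, -0.999]]
force: [-0.6, 1.1, -2.2]
finger_gap: 0.0324
```

Emit:
apply_moves --jaw '[28, 28]' --pt "0 0 -1.2" --pt "0 0 -1.2" --twist '[0, 0]'

```text
clock: 53.08
tcp_pos: [0.5207, 0.2987, 0.0328]
tool_rot: [[0.976, -0.212, 0.044], [-0.213, -0.977, -0.002], [0.043, -0.007, -0.999]]
force: [-4.6, -1.6, 7.5]
finger_gap: 0.0325
```

Emit:
apply_moves --jaw '[28]' --pt "0 0 -1.2" --twist '[0]'

```text
clock: 53.2
tcp_pos: [0.5211, 0.2988, 0.0328]
tool_rot: [[0.976, -0.212, 0.045], [-0.212, -0.977, -0.002], [0.044, -0.007, -0.999]]
force: [-4.1, -1.2, 6.6]
finger_gap: 0.0329
```

Contact; release, rise and retreat.

Emit:
apply_moves --jaw '[34, 37, 41, 46, 50]' --pt "0 0 0" --pt "0 0 0" --pt "0 0 0" --pt "0 0 0" --pt "0 0 0" --twist '[0, 0, 0, 0, 0]'

```text
clock: 53.82
tcp_pos: [0.5215, 0.2991, 0.0328]
tool_rot: [[0.976, -0.212, 0.046], [-0.212, -0.977, -0.001], [0.045, -0.008, -0.999]]
force: [-0.9, 0.4, -0.4]
finger_gap: 0.0502
```

Emit:
apply_moves --jaw '[50, 50, 50, 50, 50]' --pt "0 0 10" --pt "0 0 25" --pt "0 0 35" --pt "0 0 35" --pt "0 0 0" --twist '[0, 0, 0, 0, 0]'

```text
clock: 54.45
tcp_pos: [0.5217, 0.2987, 0.1442]
tool_rot: [[0.976, -0.212, 0.048], [-0.212, -0.977, -0.001], [0.047, -0.009, -0.999]]
force: [-0.9, 0.1, -0.0]
finger_gap: 0.0504
```

Emit:
apply_moves --jaw '[50, 50, 50, 50, 50]' --pt "-5 -35 10" --pt "-5 -40 10" --pt "-5 -40 10" --pt "-5 -40 0" --pt "-5 -40 0" --twist '[0, 0, 0, 0, 0]'

```text
clock: 55.08
tcp_pos: [0.4946, 0.1001, 0.1745]
tool_rot: [[0.977, -0.208, 0.047], [-0.208, -0.978, -0.001], [0.046, -0.009, -0.999]]
force: [-0.1, -0.9, -0.1]
finger_gap: 0.0497
```

Emit:
apply_moves --jaw '[50, 50, 50]' --pt "-5 -40 0" --pt "-5 -30 0" --pt "0 0 0" --twist '[0, 0, 0]'

```text
clock: 55.45
tcp_pos: [0.4833, 0.0258, 0.1748]
tool_rot: [[0.976, -0.211, 0.047], [-0.211, -0.977, -0.001], [0.047, -0.009, -0.999]]
force: [-0.3, 0.0, 0.7]
finger_gap: 0.0501
```

```bash
python3 - <<'E'
from h import *
t=cam("top"); s=cam("scene")
cv2.imwrite("pics/t16.png",t["img"][:,:,::-1]); cv2.imwrite("pics/s16.png",s["img"][:,:,::-1])
a=cv2.resize(t["img"][180:255,95:175],None,fx=5,fy=5,interpolation=0); b=cv2.resize(t["img"][165:240,333:408],None,fx=5,fy=5,interpolation=0)
cv2.imwrite("pics/t16c.png",np.hstack([a,b])[:,:,::-1])
E
```

```text
(no output)
```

View pics/t16.png

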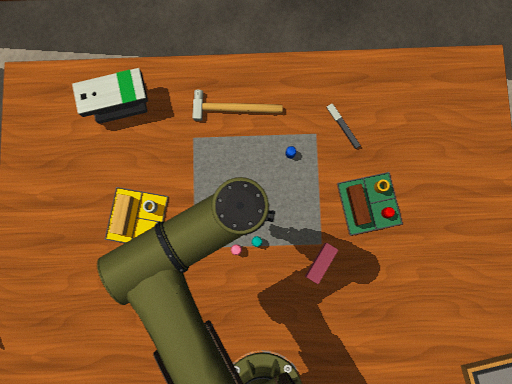

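View pics/s16.png

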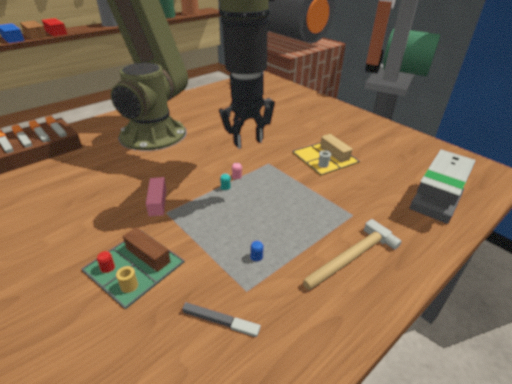

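View pics/t16c.png

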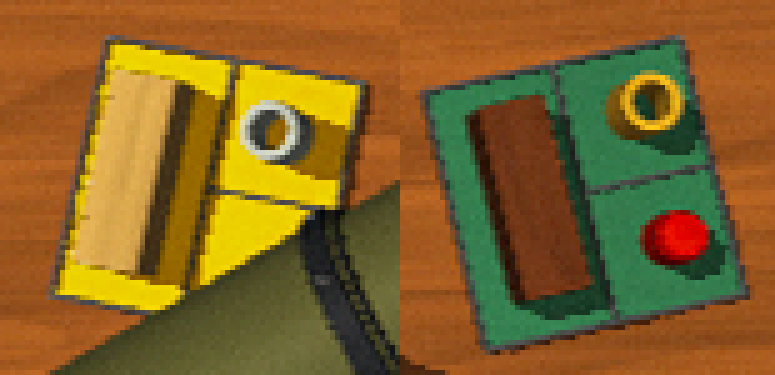

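```bash
python3 - <<'E'
from h import *
t=cam("top")
def bay(c,th,p):
    a=np.radians(th); return np.array(c)+np.array([[np.cos(a),-np.sin(a)],[np.sin(a),np.cos(a)]])@np.array(p)
Y=lambda x,y:(95+x/5-.4,180+y/5-.4); G=lambda x,y:(333+(x-400)/5-.4,165+y/5-.4)
cy=[.491,.3427];cg=[.511,-.321]
for n,uv,tg in (("pale",Y(128,172),bay(cy,-12,[0,.0375])),("steel",Y(273,131),bay(cy,-12,[.0375,-.0375])),("dark",G(536,198),bay(cg,10.5,[0,.0375])),("brass",G(652,102),bay(cg,10.5,[.0375,-.0375])),("red",G(684,234),bay(cg,10.5,[-.0375,-.0375]))):
    p=plane(t,[uv],.046)[0][:2]; print(n,p.round(4),tg.round(4),((p-tg)*1000).round(1))
s=robot.get_state(); print(s["clock"],s["tcp_pos"])
E
```

```text
pale [0.4973 0.3771] [0.4988 0.3794] [-1.5 -2.3]
steel [0.5176 0.2966] [0.5199 0.2982] [-2.3 -1.6]
dark [ 0.5043 -0.284 ] [ 0.5042 -0.2841] [0.1 0.1]
brass [ 0.5555 -0.351 ] [ 0.5547 -0.351 ] [ 0.8 -0. ]
red [ 0.4821 -0.3635] [ 0.481  -0.3647] [1.1 1.2]
55.6 [0.48361502 0.02770925 0.17444759]
```

```bash
python3 -c "
from workcell import robot
print(robot.hand_in())"
```

```text
the job is handed in; nothing more can be done
None
```

Both kits are made up and the job is handed in, at about 56 s of the 131 s allowed. I placed the parts in the order you listed them: green tray first (dark blank, brass ferrule, red pommel), then yellow (pale blank, steel ferrule). Each part was lowered until the wrist force showed contact before the jaws opened. The largest reading I saw on contact was about 12 N.

**Positions:** In the last top view, the parts in the green tray sit within about 2 mm of their bay middles. The pale blank and steel ferrule are about 3 mm off. The two camera estimates of the yellow tray's centre differ by about 3 mm, so against the top camera's own estimate the pale blank is about 4 mm off.

**Appearance:** The blanks lie flat and lengthways, and the ferrules and pommel stand upright. The blue pommel, hammer, chisel and lookalike parts look unmoved. The gripper is open and clear of everything.

**Checks that disagreed:**
- **Blank height:** Two-view heights for the dark blank were poor, at 48 mm (scene and top) and 13 mm (top and wrist). I used the stated 42 mm, which the later wrist views and the contact heights supported.
- **Tool tilt:** The tool picked up a tilt of about 1 to 3° during the moves, which I could only partly remove. It had no visible effect on the placed parts.
- **Finger gap:** The gap read about 1.5 mm small on the round parts.

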